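Lay out the probe-station bench for a chip change

TASK

Get the bench ready for a chip change: set each of the two clear chip boxes flat into the black nest of its own size, kept level on the way, and lay the three tools into the notches of the kit tray in their order of use, from the robot's left to its right: screwdriver, tweezers, probe, each centred lengthwise across both rubber bars (either way round). Put everything down rather than letting it drop, let go of it, and do not knock over or shift the microscope objective that stands among the boxes.

Things in the scene. Friction and masses are not known exactly. Their poses are not given: they have to be found in the camera images.
- screwdriver: Screwdriver lying flat, 155 mm long, about 45 g: black hexagonal handle 14 mm across from x = -75 to +20 mm, then a steel shaft 4 mm thick to x = +80. Origin on the centre line at the handle's underside (a grip there holds the handle); x points to the blade, z up. Starts on a thin blue mat (top 3 mm above the table), blade roughly away from the robot.
- tweezers: Steel tweezers lying on their side, both legs seen from above, 130 mm long, 8 mm high, about 25 g, rigid. Over the middle 36 mm the legs run parallel, 14 mm over the outside. Origin at the middle of the length, on the underside; x points to the tips, z up. They start on the blue mat (top 3 mm above the table), tips roughly away from the robot.
- probe: Hand probe lying flat, 140 mm long, about 30 g: slim aluminium hexagonal handle 9 mm across with dark rings, from x = -60 to +50 mm, then a short brass collet and a thin bent steel needle to x = +80. Origin on the centre line at the handle's underside; x points to the needle, z up. Starts on the blue mat (top 3 mm above the table), needle roughly away from the robot.
- large_box: Larger clear plastic chip box, closed, with a grey filling and one square chip carrier seen through the lid: 60 (x) by 45 (y) by 22 mm high, about 45 g. The lid is latched and does not open. Origin: centre of the underside, z up.
- small_box: Smaller clear plastic chip box, closed, with a grey filling and six tiny chips seen through the lid: 42 (x) by 32 (y) by 18 mm high, about 25 g. The lid is latched and does not open. Origin: centre of the underside, z up.
- kit_tray: Fixed aluminium tray, 190 (x) by 214 (y) mm, rim 14 mm high, floor 3 mm. Two dark rubber bars 10 mm wide run along y at x = -35 and +35 mm, open to the floor between. Both have three notches at y = +65, 0, -65 mm, 32 mm wide, bottoms 12 mm and bar tops 22 mm above the table. A tool lies along x across both bars. Origin: centre of the underside. +y: robot's left (yaw within 0.2), +x away from it.
- large_nest: Larger black plastic nest fixed to the table, an open shallow tray of 80 (x) by 65 (y) mm outside, 8 mm high, walls 4 mm, floor 3 mm: 72 by 57 mm inside. Takes the larger chip box with its long side along the nest's long side (x). Origin: centre of the underside on the table, z up.
- small_nest: Smaller black plastic nest fixed to the table, 62 (x) by 52 (y) mm outside, 8 mm high, walls 4 mm, floor 3 mm: 54 by 44 mm inside. Takes the smaller chip box with its long side along the nest's long side (x). Origin: centre of the underside on the table, z up.
- objective: Bystander: a steel microscope objective standing upright and loose among the boxes and nests, 31 mm in diameter, 45 mm high, about 140 g. Origin: centre of its underside, z up. Not to be knocked over or shifted.
Mind the look-alikes: they are no part of the job. What is shaped like the small_nest but brown or pink is not meant. Leave any turquoise look-alike of the probe alone.

How it is judged:
At the end, for the whole second after the job is handed in: Each box flat on the floor of its own nest (within 10 mm, 0.3 rad). Screwdriver, tweezers, probe in the tray's left, middle, right notches (y +65, 0, -65 mm): origins within 15 mm across, 25 mm along, 6 to 18 mm above the tray's underside, parallel to its x within 0.25 rad. All at rest (y of screwdriver in the frame of kit_tray between 0.05 and 0.08 m and x of screwdriver in the frame of kit_tray between -0.025 and 0.025 m and z of screwdriver in the frame of kit_tray between 0.006 and 0.018 m and angle between the x axis of each of screwdriver, tweezers, probe and the x axis of kit_tray, either way round below 0.25 rad and linear speed of each of screwdriver, tweezers, probe, large_box, small_box below 0.02 m/s and y of tweezers in the frame of kit_tray between -0.015 and 0.015 m and x of tweezers in the frame of kit_tray between -0.025 and 0.025 m and z of tweezers in the frame of kit_tray between 0.006 and 0.018 m and y of probe in the frame of kit_tray between -0.08 and -0.05 m and x of probe in the frame of kit_tray between -0.025 and 0.025 m and z of probe in the frame of kit_tray between 0.006 and 0.018 m and horizontal distance between large_box and large_nest below 0.01 m and z of large_box in the frame of large_nest below 0.0055 m and angle between the x axis of large_box and the x axis of large_nest, either way round below 0.3 rad and angle between each of large_box, small_box's own z axis and vertical below 0.08 rad and horizontal distance between small_box and small_nest below 0.01 m and z of small_box in the frame of small_nest below 0.0055 m and angle between the x axis of small_box and the x axis of small_nest, either way round below 0.3 rad); the robot touches nothing.
It fails at once if a chip box is tipped more than about 30 degrees (the chips would jump out of place) (angle between any of large_box, small_box's own z axis and vertical above 0.52 rad).
It fails at once if a tool or box is let fall: untouched by the fingers it moves faster than 0.7 m/s (a fall of about 25 mm) ((linear speed of screwdriver above 0.7 m/s and contact force between screwdriver and the fingers below 0.01 N) or (linear speed of tweezers above 0.7 m/s and contact force between tweezers and the fingers below 0.01 N) or (linear speed of probe above 0.7 m/s and contact force between probe and the fingers below 0.01 N) or (linear speed of large_box above 0.7 m/s and contact force between large_box and the fingers below 0.01 N) or (linear speed of small_box above 0.7 m/s and contact force between small_box and the fingers below 0.01 N)).
It fails at once if the microscope objective is knocked over or pushed more than 20 mm (angle between objective's own z axis and vertical above 0.5 rad or distance of objective from where it was at the start of the episode above 0.02 m).
It also fails if it takes over 120 s, if anything falls off the work surface, if the arm or the gripper's body presses on something with over 40 N, if the wrist force passes 120 N, or if a joint passes its speed limit or range.

ROBOT

A 6-joint arm with a two-finger parallel gripper is mounted at the origin on the work surface. World frame = base frame: x ahead of the robot, y to its left, z up, the work surface at z = 0. Lengths are in m, angles in rad, forces in N, time in s.
With the tool pointing down it reaches from about 0.35 to 0.775 m from the base axis. Payload 7.3 kg.
Tool frame: the origin (TCP) lies on the front face of the gripper's body, between the roots of the fingers; the fingertips stand 66 mm ahead of it and the grasp point (between the pads) lies 47 mm ahead of it; z points along the fingers, y is the direction in which the jaws open and shut (so a half turn about z gives the same grasp; the last joint's range is limited). The gripper opens to 92 mm and grips with 3 to 60 N. Pads are 19 mm wide; open, the fingers measure 130 mm over their backs; the gripper's body (75 mm by 190 mm) begins 47 mm behind the grasp point.
Start: joints at [-1.343, 0.342, 1.524, -0, 1.275, -0.146], TCP at [0.192, -0.489, 0.292] pointing down, gripper open.
Joint ranges: [-2.53, 2.53], [-0.77, 2.02], [0.04, 2.7], [-1, 4.14], [0.28, 2.66], [-3.11, 3.11]. Speed limits (rad/s): [2.57, 2.57, 3.14, 3.14, 3.14, 3.14].

INTERFACE

Orientations are given as [roll, pitch, yaw] about the fixed x, y, z axes, in that order (R = Rz(yaw) Ry(pitch) Rx(roll)).
In Python, from cell import observe, read_camera, hand_in, search_frame, tip_of gives the robot as it stands. The module is installed in compiled form; this text tells all that it offers.
- The arm moves only by the tool apply_moves, never from a script. Its argument "motion" is a list of rows, each an object with "offset": the shift along the tool's x, y, z in mm, a list of three; "rotation": the turn, a rotation vector about the tool's x, y, z in rad, a list of three. In form: [{"offset": [x, y, z], "rotation": [rx, ry, rz]}, ...]. A call has 1 to 12 rows; each row shifts and turns the pose as measured when the row begins, along the tool's axes as they then stand; what a row does not reach is not made up. A row lasts 1/12 s, in which the tool goes at most 41.7 mm and 7.16 degrees, less where a joint would pass 70% of its speed; a pose out of reach is approached as far as the arm can. A call with a gripper value outside its range is refused whole. "grip" is the closure, from 0 (fully open) to 1 (shut), set as the call begins (left out, the last holds). The fingers move at their own pace and stop on an object; "grip_force" is the grip in N (left out, the last holds). Time passes only in rows, so rows that do not move let the fingers close. It gives the time, the measured TCP pose, the force and the opening at its end, in the units of the state.
- observe(): the state, without advancing time (a new reading comes with each control period).
- read_camera(name): name is "scene" or "top" or "wrist"; returns a dict with "img" (384x512x3 uint8, red, green, blue), "camera_matrix" (3x3 intrinsics, pixels), "D" ([k1, k2, p1, p2, k3] as OpenCV has them; the pictures are not rectified), "R" (3x3) and "t" (3): a world point X has camera coordinates R X + t; the wrist camera has in their place "tool_from_camera" (4x4, takes a point from camera to tool coordinates, whose origin is the TCP and whose axes are the flange's). Camera axes: x right, y down, z forward; pixel columns grow to the right and rows downward; lengths in m; the calibration is good to about 2 mm. A picture is of the moment at which its call begins: read the wrist's pose just before it. There is no depth.
- hand_in(): hands the job in, once; it reports no verdict.
Trained networks look in a picture, given as the dict that the camera call returned (one of the last four; its "shot" number tells which), for a name from the list of things; names that differ only in an ending like _2 or _b are one class to them, and where a whole thing is asked for, a point or a joint stands for the part that bears it (a point fixed in the world has none). Each returns a list of dicts, best first, with "score" (0 to 1); they miss things now and then, are a little off and sometimes report something else, mostly with a low value. They report only what shows in the picture. A call takes as long as a camera call. They do not tell look-alikes from the thing itself.
- search_frame(query, picture): "location" ([x, y, z] in m, in world coordinates, good to about 4 mm: the middle of the surface that is visible of it).
- tip_of(query, picture): "location" ([x, y, z] in m, in world coordinates, good to about 4 mm: a listed point, or the origin of a listed thing).
The state is a dict: "time": time; "qpos": joint angles; "qvel": joint speeds; "joint_efforts": joint torques, N m; "tool_pos": TCP position; "tool_rot": TCP orientation; "contact_force": force on the tool from outside, world axes, zero at the start; "torque": the same for the moment, N m; "opening": finger opening in m.
Only numpy, scipy, OpenCV 4.12 (cv2) and the standard library are available. Lean on these libraries where they do the work, as an engineer would, in place of code of your own. Each camera call takes 0.05 s, during which the arm holds its last target.

## Working session

There is one attempt and no reset: what is moved stays moved. The work goes in short steps, Python scripts to look and compute and a tool call to move; the robot and the scene stay as the last step left them, time stands still between calls to the robot, and variables do not carry over. Pictures are saved under pics/ and viewed, and the job is handed in when it is done.

Besides the shell and the picture viewer there is one more tool, called after "Call:" as name(argument=value, ...), one argument or row to a line, values as JSON. apply_moves: Moves the arm, as the interface text tells. Its arguments: {"type":"object","properties":{"motion":{"type":"array"},"grip":{"type":"number"},"grip_force":{"type":"number"}},"required":["motion"]}

```bash
mkdir -p pics
python3 - <<'E'
from cell import *
import cv2,pickle
s=observe();print(s)
for n in ("scene","top"):
    p=read_camera(n);pickle.dump(p,open(n+'.pkl','wb'))
    cv2.imwrite(f'pics/{n}0.png',cv2.resize(p['img'][:,:,::-1],(800,600),interpolation=cv2.INTER_CUBIC))
    print(n,p['camera_matrix'],p['D'],p['R'],p['t'])
    for q in ["screwdriver","tweezers","probe","large_box","small_box","kit_tray","large_nest","small_nest","objective"]:
        for d in tip_of(q,p)[:4]: print(q,[round(float(v),3) for v in d['location']],round(d['score'],2))
E
```

```text
{'time': 0.0, 'qpos': array([-1.34297847e+00,  3.42718741e-01,  1.52502947e+00, -2.20108017e-07,
        1.27540527e+00, -1.45992765e-01]), 'qvel': array([-8.48179446e-05,  5.24077676e-05, -2.33765218e-03, -1.95616867e-04,
        9.85753487e-04,  6.32765459e-04]), 'joint_efforts': array([-1.09617954e-04, -4.31239200e+01, -2.44225895e+01,  7.18197436e-02,
        5.60576341e-02, -1.19292654e-04]), 'tool_pos': array([ 0.19166436, -0.48842584,  0.29154261]), 'tool_rot': array([-3.14004840e+00, -2.26852726e-04,  3.73810516e-01]), 'contact_force': array([ 0.37208671, -0.1327619 , -0.71342486]), 'torque': array([-0.02525214,  0.00426994, -0.01461641]), 'opening': 0.09232019423131486}
scene [[452.87932088   0.         254.4903057 ]
 [  0.         452.87932088 188.54950142]
 [  0.           0.           1.        ]] [-0.06033025  0.          0.          0.          0.        ] [[-0.74363555  0.66855878 -0.00594363]
 [ 0.55919334  0.61706665 -0.55365292]
 [-0.36648191 -0.41503963 -0.83272631]] [ 0.29155516 -0.26132822  1.37737956]
screwdriver [0.523, 0.323, 0.003] 0.67
tweezers [0.522, 0.197
[... 695 characters left out ...]

 [ 0.16668547  0.00775764 -0.9859796 ]] [0.07444195 0.4574039  0.98549097]
screwdriver [0.52, 0.328, 0.007] 0.47
tweezers [0.524, 0.2, 0.008] 0.56
probe [0.533, 0.475, -0.002] 0.7
probe [0.534, 0.271, -0.001] 0.68
large_box [0.452, 0.07, -0.001] 0.63
small_box [0.625, 0.071, 0.002] 0.55
small_box [0.451, 0.073, -0.001] 0.35
small_box [0.52, 0.325, 0.006] 0.16
kit_tray [0.52, -0.271, -0.0] 0.69
large_nest [0.623, -0.07, 0.0] 0.92
large_nest [0.534, 0.271, -0.001] 0.6
small_nest [0.272, -0.215, -0.002] 0.95
small_nest [0.445, -0.066, -0.003] 0.89
small_nest [0.335, -0.113, -0.001] 0.79
small_nest [0.521, 0.324, 0.007] 0.4
objective [0.53, 0.014, -0.0] 0.44
objective [0.45, 0.071, -0.002] 0.32
```

View pics/top0.png

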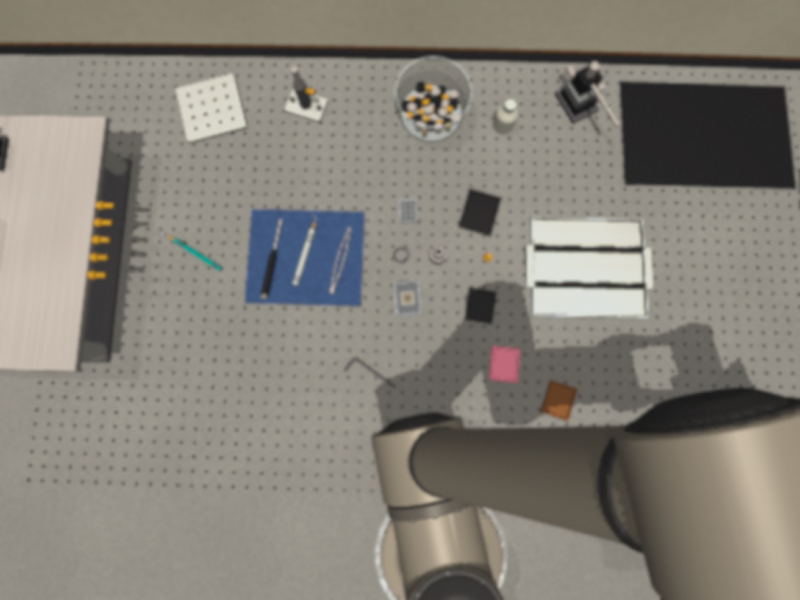

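View pics/scene0.png

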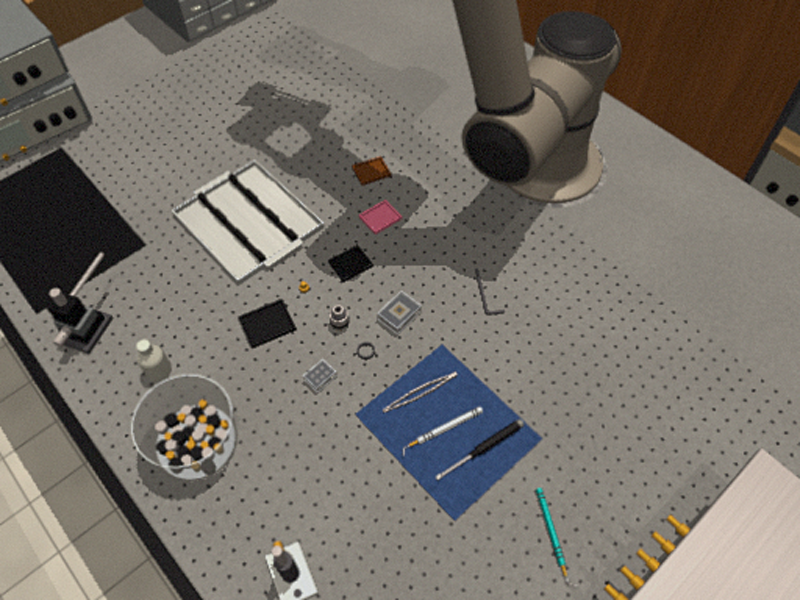

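The look-alikes: the nest candidates in the top view are black (480,305), pink (504,364) and brown (558,400). Black is the one meant. The probe candidates are the white/aluminium one on the mat (304,250) and the turquoise one (195,254). The one on the mat is meant. Next I check the wrist camera geometry.

```bash
cat > h.py <<'E'
from cell import *
import cv2,pickle,numpy as np
from scipy.spatial.transform import Rotation as Ro
def wrist():
    s=observe();p=read_camera("wrist")
    T=np.eye(4);T[:3,:3]=Ro.from_euler('xyz',s['tool_rot']).as_matrix();T[:3,3]=s['tool_pos']
    W=T@np.array(p['tool_from_camera']);Wi=np.linalg.inv(W)
    return p,Wi[:3,:3],Wi[:3,3],s
def ortho(p,R,t,x0,x1,y0,y1,z,ppm=2000):
    # image: up = +x, left = +y
    h=int((x1-x0)*ppm);w=int((y1-y0)*ppm)
    X=x1-(np.arange(h)+.5)/ppm;Y=y1-(np.arange(w)+.5)/ppm
    P=np.stack(np.meshgrid(X,Y,indexing='ij')+[np.full((h,w),z)] if False else [*np.meshgrid(X,Y,indexing='ij'),np.full((h,w),z)],-1).reshape(-1,3)
    u,_=cv2.projectPoints(P,cv2.Rodrigues(np.array(R))[0],np.array(t,float),np.array(p['camera_matrix']),np.array(p['D'],float))
    u=u.reshape(h,w,2).astype(np.float32)
    return cv2.remap(p['img'],u[...,0],u[...,1],cv2.INTER_CUBIC)[:,:,::-1].copy()
def plan(x,y,z,yaw):
    s=observe();r=Ro.from_euler('xyz',s['tool_rot']);rt=Ro.from_euler('xyz',[np.pi,0,yaw])
    d=r.inv().apply(np.array([x,y,z])-s['tool_pos'])*1000
    print('pos',s['tool_pos'].round(4),'rot',s['tool_rot'].round(3),'toolmove mm',d.round(1),'rotvec',(r.inv()*rt).as_rotvec().round(3),'t',round(s['time'],2),'open',round(s['opening'],4),'F',s['contact_force'].round(1))
E
python3 - <<'E'
from h import *
p,R,t,s=wrist();print(np.array(p['tool_from_camera']).round(3),p['camera_matrix'])
cv2.imwrite('pics/w0.png',p['img'][:,:,::-1])
for n in ['top','scene']:
    q=pickle.load(open(n+'.pkl','rb'))
    a=ortho(q,q['R'],q['t'],.38,.68,-.12,.12,0.01);b=ortho(q,q['R'],q['t'],.42,.62,.15,.37,0.005)
    a=cv2.resize(a,(480,600));b=cv2.resize(b,(310,282))
    c=np.zeros((600,790,3),np.uint8);c[:,:480]=a;c[:282,480:]=b
    cv2.imwrite(f'pics/o_{n}.png',c)
plan(.5,.2,.35,0)
E
```

```text
[[-0.001 -0.96  -0.281  0.075]
 [ 1.    -0.    -0.001 -0.001]
 [ 0.001 -0.281  0.96  -0.092]
 [ 0.     0.     0.     1.   ]] [[301.88927145   0.         258.64972816]
 [  0.         301.88927145 188.34349053]
 [  0.           0.           1.        ]]
pos [ 0.1917 -0.4888  0.2922] rot [3.141 0.    0.374] toolmove mm [ 538.5 -528.6  -57.8] rotvec [0.    0.    0.374] t 1.05 open 0.0917 F [0.4 0.2 0.1]
```

View pics/o_top.png

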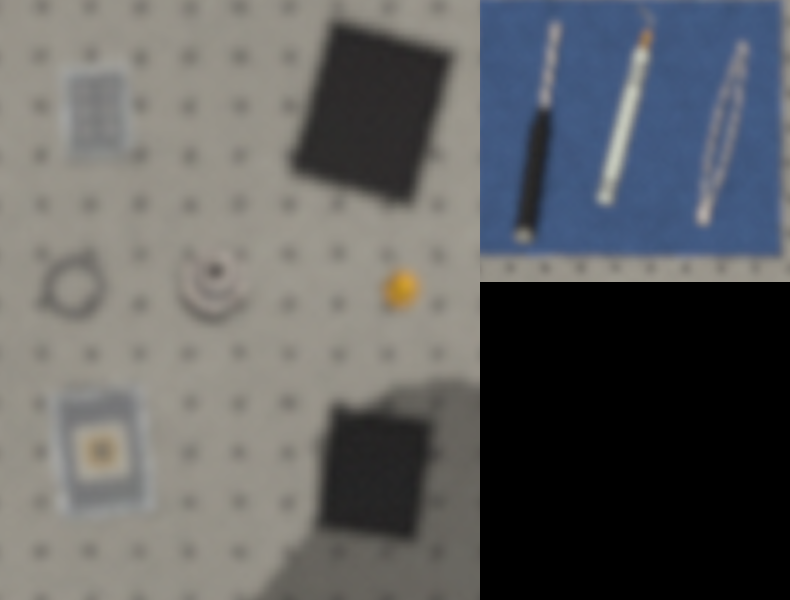

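View pics/w0.png

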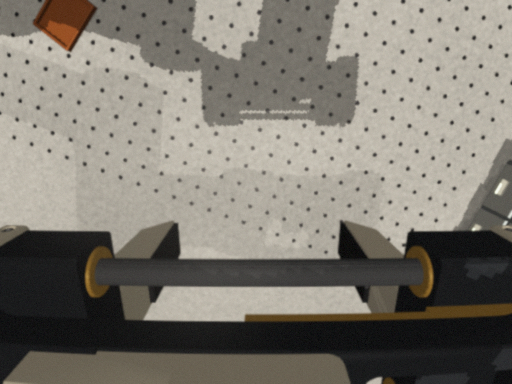

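Call:
apply_moves(
  motion=[
    {"offset":[31,-23,-4],"rotation":[0,0,0]},
    {"offset":[31,-23,-4],"rotation":[0,0,0]},
    {"offset":[31,-23,-4],"rotation":[0,0,0]},
    {"offset":[31,-23,-4],"rotation":[0,0,0]},
    {"offset":[31,-23,-4],"rotation":[0,0,0]},
    {"offset":[31,-23,-4],"rotation":[0,0,0]},
    {"offset":[31,-23,-4],"rotation":[0,0,0]},
    {"offset":[31,-23,-4],"rotation":[0,0,0]},
    {"offset":[31,-23,-4],"rotation":[0,0,0]},
    {"offset":[31,-23,-4],"rotation":[0,0,0]},
    {"offset":[31,-23,-4],"rotation":[0,0,0]},
    {"offset":[31,-23,-4],"rotation":[0,0,0]},
  ],
)

```text
time: 2.05
tool_pos: [0.4439, -0.0855, 0.3412]
tool_rot: [3.138, -0.001, 0.359]
contact_force: [0.6, -1.1, -0.2]
opening: 0.0919
```

```bash
python3 -c "
from h import *
plan(.5,0,.35,0)"
```

```text
pos [ 0.4439 -0.0855  0.3412] rot [ 3.138e+00 -1.000e-03  3.590e-01] toolmove mm [ 82.6 -60.3  -8.9] rotvec [ 0.004 -0.002  0.359] t 2.05 open 0.0919 F [ 0.6 -1.1 -0.2]
```

Call:
apply_moves(
  motion=[
    {"offset":[27,-20,-3],"rotation":[0,0,0.12]},
    {"offset":[25,-23,-3],"rotation":[0,0,0.12]},
    {"offset":[22,-26,-3],"rotation":[0,0,0.12]},
    {"offset":[0,0,0],"rotation":[0,0,0]},
  ],
)

```text
time: 2.38
tool_pos: [0.5002, 0.0049, 0.3513]
tool_rot: [3.14, -0.007, 0.009]
contact_force: [-0.8, -0.2, -0.3]
opening: 0.0916
```

Run:
```python
from h import *
p,R,t,s=wrist();pickle.dump((p,R,t),open('w1.pkl','wb'))
cv2.imwrite('pics/w1.png',p['img'][:,:,::-1])
plan(.5,0,.35,0)
for q in ["large_box","small_box","large_nest","small_nest","objective"]:
    for d in tip_of(q,p)[:4]: print(q,[round(float(v),3) for v in d['location']],round(d['score'],2))
```

```text
pos [0.4992 0.0033 0.351 ] rot [ 3.138 -0.005  0.016] toolmove mm [0.8 3.3 1. ] rotvec [ 0.003 -0.005  0.016] t 2.43 open 0.0917 F [-0.   0.3  0.9]
large_box [0.452, 0.064, 0.001] 0.81
small_box [0.623, 0.073, 0.0] 0.85
large_nest [0.626, -0.07, 0.0] 0.91
small_nest [0.338, -0.111, 0.005] 0.94
small_nest [0.443, -0.068, -0.0] 0.87
objective [0.621, 0.074, 0.002] 0.58
objective [0.536, 0.016, 0.004] 0.56
```

View pics/w1.png

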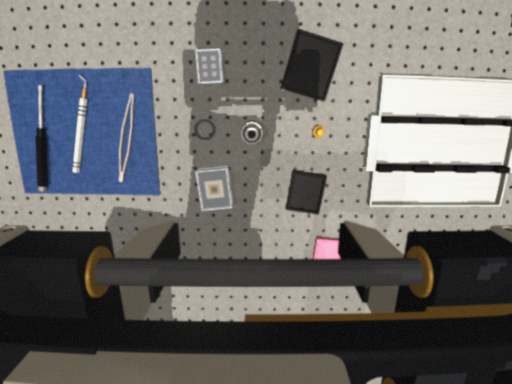

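The wrist view shows everything: screwdriver (41,140), probe (80,125), tweezers (126,138), small box (209,66), large box (214,188), objective (252,132), large nest (312,65), black small nest (306,191), pink decoy (327,247) and the tray (440,140). Next I measure yaws on orthorectified crops.

Run:
```python
from h import *
p,R,t=pickle.load(open('w1.pkl','rb'))
def mk(n,cx,cy,hx,hy,z,ppm):
    a=ortho(p,R,t,cx-hx,cx+hx,cy-hy,cy+hy,z,ppm);return a
a=mk('',.452,.068,.05,.05,.022,2900);b=mk('',.622,.072,.05,.05,.018,2900)
c=mk('',.624,-.068,.05,.05,.008,2900);d=mk('',.444,-.066,.05,.05,.008,2900)
g=np.vstack([np.hstack([a,b]),np.hstack([c,d])])
n=290
for i in range(2):
  for j in range(2):
    for k in range(0,n,29): cv2.line(g,(j*n+k,i*n),(j*n+k,i*n+4),(0,0,255),1);cv2.line(g,(j*n,i*n+k),(j*n+4,i*n+k),(0,0,255),1)
    cv2.circle(g,(j*n+145,i*n+145),2,(0,0,255),-1)
cv2.imwrite('pics/g1.png',g)
a=mk('',.525,.265,.1,.1,.007,2900)
cv2.imwrite('pics/g2.png',a)
a=mk('',.52,-.272,.14,.14,.022,2000)
cv2.imwrite('pics/g3.png',a)
```

```text
Traceback (most recent call last):
ValueError: all the input array dimensions except for the concatenation axis must match exactly, but along dimension 0, the array at index 0 has size 289 and the array at index 1 has size 290
```

```bash
sed -i 's/h=int((x1-x0)\*ppm);w=int((y1-y0)\*ppm)/h=round((x1-x0)*ppm);w=round((y1-y0)*ppm)/' h.py
python3 - <<'E'
from h import *
p,R,t=pickle.load(open('w1.pkl','rb'))
def mk(n,cx,cy,hx,hy,z,ppm):
    a=ortho(p,R,t,cx-hx,cx+hx,cy-hy,cy+hy,z,ppm);return a
a=mk('',.452,.068,.05,.05,.022,2900);b=mk('',.622,.072,.05,.05,.018,2900)
c=mk('',.624,-.068,.05,.05,.008,2900);d=mk('',.444,-.066,.05,.05,.008,2900)
g=np.vstack([np.hstack([a,b]),np.hstack([c,d])])
n=290
for i in range(2):
  for j in range(2):
    for k in range(0,n,29): cv2.line(g,(j*n+k,i*n),(j*n+k,i*n+4),(0,0,255),1);cv2.line(g,(j*n,i*n+k),(j*n+4,i*n+k),(0,0,255),1)
    cv2.circle(g,(j*n+145,i*n+145),2,(0,0,255),-1)
cv2.imwrite('pics/g1.png',g)
a=mk('',.525,.265,.1,.1,.007,2900)
cv2.imwrite('pics/g2.png',a)
a=mk('',.52,-.272,.14,.14,.022,2000)
cv2.imwrite('pics/g3.png',a)
E
```

```text
(no output)
```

View pics/g1.png

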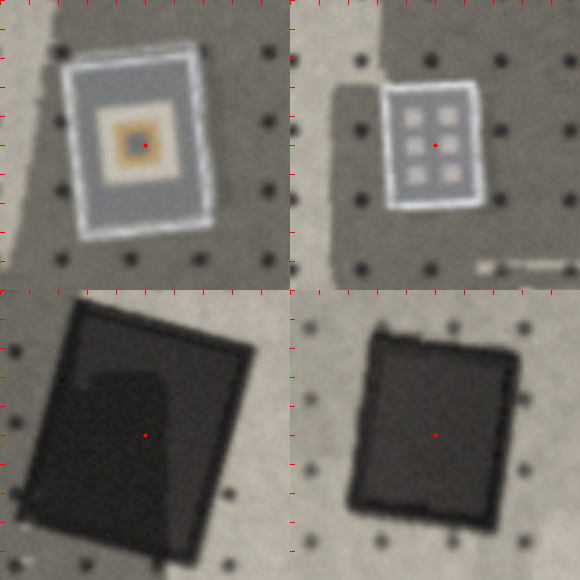

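View pics/g2.png

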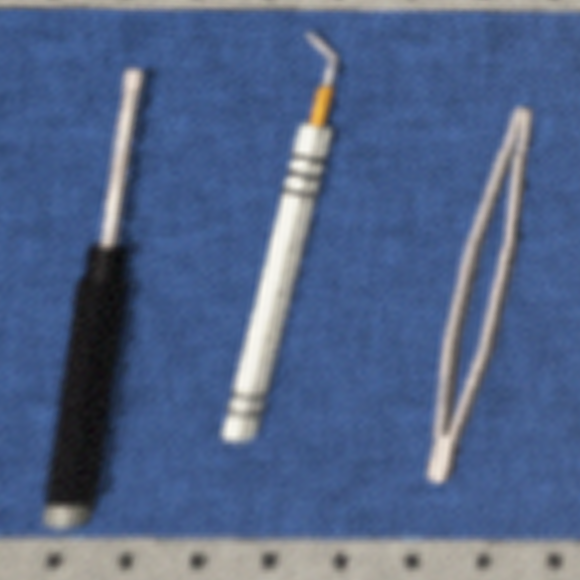

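View pics/g3.png

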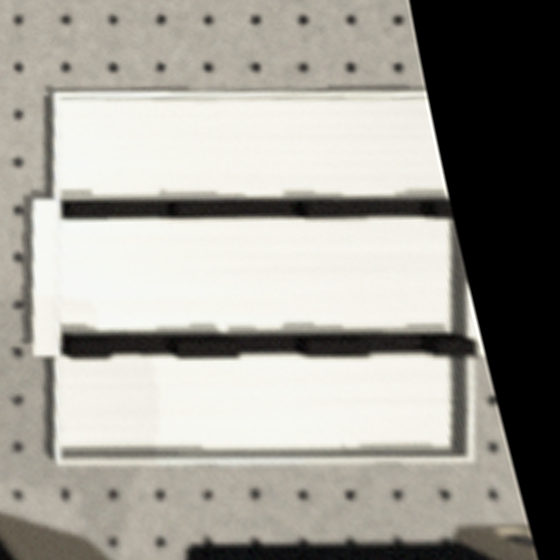

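Call:
apply_moves(
  motion=[
    {"offset":[-7,-10,35],"rotation":[0,0,-0.08]},
    {"offset":[-8,-9,35],"rotation":[0,0,0]},
    {"offset":[-8,-9,35],"rotation":[0,0,0]},
    {"offset":[-8,-9,35],"rotation":[0,0,0]},
    {"offset":[-8,-9,35],"rotation":[0,0,0]},
    {"offset":[-8,-9,35],"rotation":[0,0,0]},
    {"offset":[-3,-5,20],"rotation":[0,0,0]},
    {"offset":[0,0,0],"rotation":[0,0,0]},
  ],
  grip=0.1,
)

```text
time: 3.35
tool_pos: [0.443, 0.0461, 0.1162]
tool_rot: [3.132, -0.017, 0.085]
contact_force: [0.3, -0.0, 1.4]
opening: 0.0826
```

```bash
python3 -c "
from h import *
plan(.4522,.0702,.073,.098)"
```

```text
pos [0.443  0.0461 0.1162] rot [ 3.132 -0.017  0.085] toolmove mm [ 10.5 -23.6  43.2] rotvec [ 0.009 -0.017 -0.013] t 3.35 open 0.0826 F [ 0.3 -0.   1.4]
```

Call:
apply_moves(
  motion=[
    {"offset":[10,-23,10],"rotation":[0.01,-0.017,-0.013]},
    {"offset":[0,0,8],"rotation":[0,0,0]},
    {"offset":[0,0,0],"rotation":[0,0,0]},
  ],
)

```text
time: 3.6
tool_pos: [0.4521, 0.0675, 0.0992]
tool_rot: [-3.141, 0.001, 0.096]
contact_force: [-0.2, 0.7, 0.2]
opening: 0.0825
```

```bash
python3 -c "
from h import *
plan(.4522,.0702,.073,.098)
p,R,t,s=wrist();cv2.imwrite('pics/w2.png',p['img'][:,:,::-1])"
```

```text
pos [0.4521 0.0675 0.0992] rot [-3.141e+00  1.000e-03  9.600e-02] toolmove mm [ 0.4 -2.7 26.2] rotvec [-0.001  0.001 -0.002] t 3.6 open 0.0825 F [-0.2  0.7  0.2]
```

View pics/w2.png

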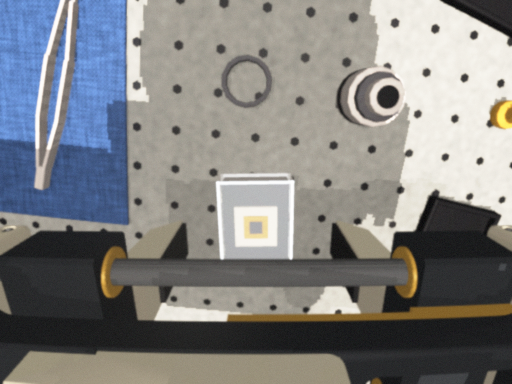

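The box sits level and centred between the fingers at (256,220). I descend and grip.

Call:
apply_moves(
  motion=[
    {"offset":[0,-3,14],"rotation":[0,0,0]},
    {"offset":[0,0,12],"rotation":[0,0,0]},
    {"offset":[0,0,0],"rotation":[0,0,0]},
  ],
)

```text
time: 3.9
tool_pos: [0.4555, 0.068, 0.0777]
tool_rot: [3.141, -0.01, 0.093]
contact_force: [-1.3, -0.2, -0.4]
opening: 0.0826
```

Call:
apply_moves(
  motion=[
    {"offset":[0,0,0],"rotation":[0,0,0]},
    {"offset":[0,0,0],"rotation":[0,0,0]},
    {"offset":[0,0,0],"rotation":[0,0,0]},
    {"offset":[0,0,0],"rotation":[0,0,0]},
    {"offset":[0,0,0],"rotation":[0,0,0]},
    {"offset":[0,0,0],"rotation":[0,0,0]},
  ],
  grip=0.7,
  grip_force=12,
)

```text
time: 4.4
tool_pos: [0.4579, 0.0658, 0.0828]
tool_rot: [3.139, -0.018, 0.09]
contact_force: [-0.9, -0.1, -0.2]
opening: 0.047
```

```bash
python3 -c "
from h import *
plan(.4522,.0702,.073,.098)
print(observe()['qvel'])
p,R,t,s=wrist();cv2.imwrite('pics/w3.png',p['img'][:,:,::-1])
plan(.4522,.0702,.073,.098)
"
```

```text
pos [0.4579 0.0658 0.0828] rot [ 3.139 -0.018  0.09 ] toolmove mm [-5.5 -4.9  9.7] rotvec [ 0.002 -0.018 -0.008] t 4.4 open 0.047 F [-0.9 -0.1 -0.2]
[-0.00391338 -0.01084551 -0.00088653  0.00055731  0.00669842  0.00031225]
pos [0.458  0.0658 0.0829] rot [ 3.139 -0.018  0.09 ] toolmove mm [-5.5 -4.9  9.7] rotvec [ 0.002 -0.018 -0.008] t 4.45 open 0.045 F [ 0.5 -1.2  2.7]
```

View pics/w3.png

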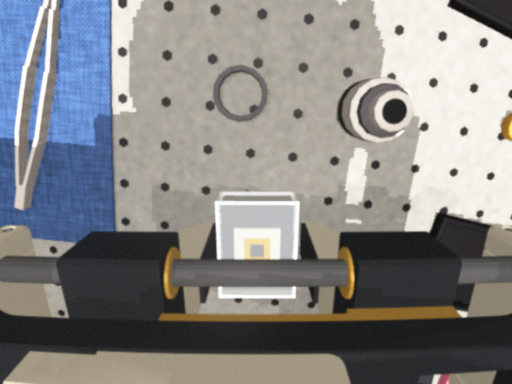

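Zero rows drift about +0.9 mm up per row. I reopen, correct the pose and close again with compensation.

Call:
apply_moves(
  motion=[
    {"offset":[0,0,0],"rotation":[0,0,0]},
    {"offset":[-6,-5,0],"rotation":[0.002,-0.018,-0.008]},
    {"offset":[0,-0.5,9],"rotation":[0,0,0]},
    {"offset":[-0.4,-0.4,2],"rotation":[0,0,0]},
  ],
  grip=0.25,
)

```text
time: 4.78
tool_pos: [0.4508, 0.0717, 0.0716]
tool_rot: [3.141, 0.0, 0.099]
contact_force: [-0.4, -0.1, 0.2]
opening: 0.066
```

```bash
python3 -c "
from h import *
plan(.4522,.0702,.073,.098)"
```

```text
pos [0.4508 0.0717 0.0716] rot [3.141 0.    0.099] toolmove mm [ 1.3  1.6 -1.4] rotvec [0.    0.    0.001] t 4.78 open 0.066 F [-0.4 -0.1  0.2]
```

Call:
apply_moves(
  motion=[
    {"offset":[1.2,1.5,0],"rotation":[0,0,0]},
    {"offset":[0,0,0.3],"rotation":[0,-0.001,0]},
    {"offset":[-0.3,-0.3,0.5],"rotation":[0,-0.001,0]},
    {"offset":[-0.3,-0.3,0.5],"rotation":[0,-0.001,0]},
    {"offset":[-0.3,-0.3,0.5],"rotation":[0,-0.001,0]},
  ],
  grip=0.7,
)

```text
time: 5.2
tool_pos: [0.4506, 0.0712, 0.0684]
tool_rot: [3.141, 0.007, 0.1]
contact_force: [-0.6, -2.7, 12.0]
opening: 0.0448
```

```bash
python3 -c "
from h import *
plan(.4522,.0702,.073,.098)"
```

```text
pos [0.4506 0.0712 0.0684] rot [3.141 0.007 0.1  ] toolmove mm [ 1.5  1.1 -4.6] rotvec [0.    0.007 0.002] t 5.2 open 0.0448 F [-0.6 -2.7 12. ]
```

Call:
apply_moves(
  motion=[
    {"offset":[0,0,0],"rotation":[0,0,0]},
    {"offset":[1,1,-5],"rotation":[0,0.006,0]},
    {"offset":[0,0,0],"rotation":[0,0,0]},
  ],
  grip=0.4,
)

```text
time: 5.45
tool_pos: [0.452, 0.0702, 0.0739]
tool_rot: [3.141, 0.0, 0.1]
contact_force: [0.7, 0.6, -0.9]
opening: 0.0548
```

```bash
python3 -c "
from h import *
plan(.4522,.0702,.073,.098)"
```

```text
pos [0.452  0.0702 0.0739] rot [3.141 0.    0.1  ] toolmove mm [ 0.2 -0.   0.9] rotvec [0.    0.    0.002] t 5.45 open 0.0548 F [ 0.7  0.6 -0.9]
```

Call:
apply_moves(
  motion=[
    {"offset":[0,0,0],"rotation":[0,0,0]},
    {"offset":[0,0,0],"rotation":[0,0,0]},
    {"offset":[0,0,0],"rotation":[0,0,0]},
    {"offset":[0,0,0],"rotation":[0,0,0]},
  ],
  grip=0.7,
)

```text
time: 5.78
tool_pos: [0.452, 0.0702, 0.0743]
tool_rot: [3.141, -0.0, 0.1]
contact_force: [-0.1, 0.4, 0.3]
opening: 0.0449
```

```bash
python3 -c "
from h import *
plan(.6247,-.0649,.15,-.265)"
```

```text
pos [0.452  0.0702 0.0743] rot [ 3.141 -0.     0.1  ] toolmove mm [158.4 151.6 -75.6] rotvec [ 0.    -0.     0.365] t 5.78 open 0.0449 F [-0.1  0.4  0.3]
```

Call:
apply_moves(
  motion=[
    {"offset":[0,0,-20],"rotation":[0,0,0]},
    {"offset":[0,0,-30],"rotation":[0,0,0]},
    {"offset":[0,0,-25],"rotation":[0,0,0]},
    {"offset":[0,0,-5],"rotation":[0,0,0]},
    {"offset":[0,0,0],"rotation":[0,0,0]},
  ],
)

```text
time: 6.2
tool_pos: [0.4507, 0.0702, 0.1556]
tool_rot: [-3.141, 0.005, 0.1]
contact_force: [-1.0, -0.1, -1.0]
opening: 0.0448
```

```bash
python3 -c "
from h import *
plan(.6247,-.0649,.15,-.265)"
```

```text
pos [0.4507 0.0702 0.1556] rot [-3.141  0.005  0.1  ] toolmove mm [159.7 151.7   4.7] rotvec [0.001 0.005 0.365] t 6.2 open 0.0448 F [-1.  -0.1 -1. ]
```

```bash
cat >> h.py <<'E'
import json
def path(x,y,z,yaw,n,ease=2):
    s=observe();p0=s['tool_pos'];y0=s['tool_rot'][2]
    dy=(yaw-y0+np.pi)%(2*np.pi)-np.pi
    w=np.ones(n);
    for i in range(ease): w[-1-i]*=(i+1)/(ease+1)*1.0; 
    w[0]*=.6
    w/=w.sum();rows=[];c=0
    for wi in w:
        d=(np.array([x,y,z])-p0)*wi*1000; a=y0+dy*(c+0*wi);c+=wi
        rows.append({"offset":[round(float(v),0) for v in (d[0]*np.cos(a)+d[1]*np.sin(a), d[0]*np.sin(a)-d[1]*np.cos(a), -d[2])],"rotation":[0,0,round(float(-dy*wi),3)]})
    print(json.dumps(rows).replace('.0,',',').replace('.0]',']'))
    print('max step',max(np.linalg.norm(r['offset']) for r in rows))
E
python3 -c "
from h import *
path(.6247,-.0649,.155,-.265,9)"
```

```text
[{"offset": [13, 12, 0], "rotation": [0, 0, 0.029]}, {"offset": [22, 19, 0], "rotation": [0, 0, 0.048]}, {"offset": [22, 18, 0], "rotation": [0, 0, 0.048]}, {"offset": [23, 17, 0], "rotation": [0, 0, 0.048]}, {"offset": [24, 16, 0], "rotation": [0, 0, 0.048]}, {"offset": [25, 15, 0], "rotation": [0, 0, 0.048]}, {"offset": [26, 14, 0], "rotation": [0, 0, 0.048]}, {"offset": [17, 8, 0], "rotation": [0, 0, 0.032]}, {"offset": [9, 4, 0], "rotation": [0, 0, 0.016]}]
max step 29.5296461204668
```

Call:
apply_moves(
  motion=[
    {"offset":[13,12,0],"rotation":[0,0,0.029]},
    {"offset":[22,19,0],"rotation":[0,0,0.048]},
    {"offset":[22,18,0],"rotation":[0,0,0.048]},
    {"offset":[23,17,0],"rotation":[0,0,0.048]},
    {"offset":[24,16,0],"rotation":[0,0,0.048]},
    {"offset":[25,15,0],"rotation":[0,0,0.048]},
    {"offset":[26,14,0],"rotation":[0,0,0.048]},
    {"offset":[17,8,0],"rotation":[0,0,0.032]},
    {"offset":[9,4,0],"rotation":[0,0,0.016]},
    {"offset":[0,0,0],"rotation":[0,0,0]},
  ],
)

```text
time: 7.03
tool_pos: [0.6257, -0.0706, 0.1381]
tool_rot: [3.138, 0.023, -0.281]
contact_force: [-1.1, 0.1, -0.5]
opening: 0.0447
```

Run:
```python
from h import *
p,R,t,s=wrist();cv2.imwrite('pics/w4.png',p['img'][:,:,::-1])
plan(.6247,-.0649,.11,-.265)
a=ortho(p,R,t,.56,.70,-.16,.04,.008,2900);cv2.imwrite('pics/w4o.png',a)
```

```text
pos [ 0.6246 -0.0698  0.1377] rot [ 3.138  0.025 -0.28 ] toolmove mm [-0.6 -4.9 27.7] rotvec [ 0.003  0.025 -0.015] t 7.08 open 0.045 F [-1.4  0.6 -0.6]
```

View pics/w4.png

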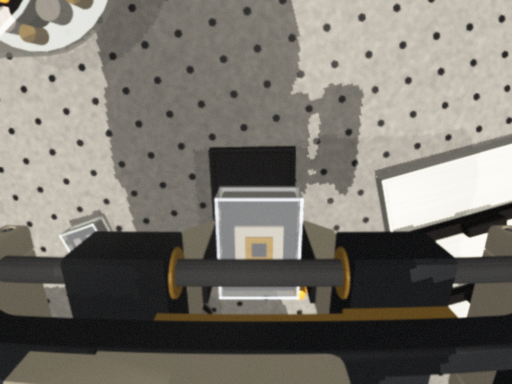

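View pics/w4o.png

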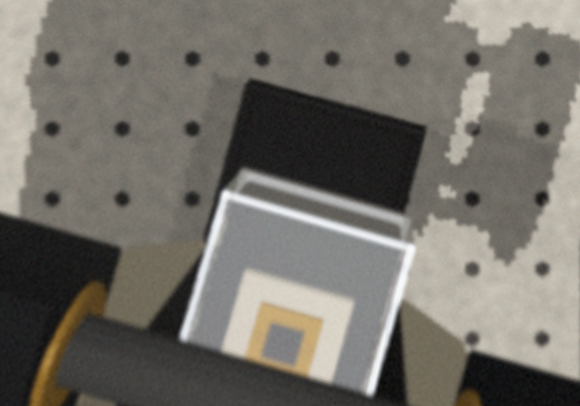

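Call:
apply_moves(
  motion=[
    {"offset":[0,-4,10],"rotation":[0.003,0.025,-0.015]},
    {"offset":[0,0,15],"rotation":[0,0,0]},
    {"offset":[0,0,5],"rotation":[0,0,0]},
    {"offset":[0,0,0],"rotation":[0,0,0]},
  ],
)

```text
time: 7.42
tool_pos: [0.6218, -0.0634, 0.1032]
tool_rot: [3.142, 0.006, -0.261]
contact_force: [-0.4, -0.5, -0.2]
opening: 0.0448
```

```bash
python3 -c "
from h import *
plan(.6255,-.0658,.08,-.263)"
```

```text
pos [ 0.6218 -0.0634  0.1032] rot [ 3.142  0.006 -0.261] toolmove mm [ 4.3  1.4 23.2] rotvec [0.    0.006 0.002] t 7.42 open 0.0448 F [-0.4 -0.5 -0.2]
```

Call:
apply_moves(
  motion=[
    {"offset":[4.5,1.5,6],"rotation":[0,0.006,0]},
    {"offset":[0,0,6],"rotation":[0,0,0]},
    {"offset":[0,0,4],"rotation":[0,0,0]},
    {"offset":[0,0,0],"rotation":[0,0,0]},
  ],
)

```text
time: 7.75
tool_pos: [0.6254, -0.0649, 0.0863]
tool_rot: [-3.142, -0.0, -0.259]
contact_force: [-1.1, 0.3, -0.3]
opening: 0.045
```

```bash
python3 -c "
from h import *
plan(.6255,-.0658,.0775,-.263)"
```

```text
pos [ 0.6254 -0.0649  0.0863] rot [-3.142 -0.    -0.259] toolmove mm [0.4 0.9 8.8] rotvec [-0.    -0.     0.004] t 7.75 open 0.045 F [-1.1  0.3 -0.3]
```

Call:
apply_moves(
  motion=[
    {"offset":[0,1,4],"rotation":[0,0,0]},
    {"offset":[0,0,4],"rotation":[0,0,0]},
    {"offset":[0,0,1],"rotation":[0,0,0]},
    {"offset":[0,0,0],"rotation":[0,0,0]},
  ],
)

```text
time: 8.08
tool_pos: [0.6256, -0.066, 0.0774]
tool_rot: [-3.141, -0.002, -0.259]
contact_force: [-0.8, 0.5, 3.9]
opening: 0.0451
```

```bash
python3 -c "
from h import *
plan(.6255,-.0658,.0775,-.263)"
```

```text
pos [ 0.6256 -0.066   0.0774] rot [-3.141e+00 -2.000e-03 -2.590e-01] toolmove mm [-0.2 -0.2 -0.1] rotvec [-0.    -0.002  0.004] t 8.08 open 0.0451 F [-0.8  0.5  3.9]
```

Call:
apply_moves(
  motion=[
    {"offset":[0,0,0],"rotation":[0,0,0]},
    {"offset":[0,0,0],"rotation":[0,0,0]},
    {"offset":[0,0,-1],"rotation":[0,0,0]},
    {"offset":[0,0,-15],"rotation":[0,0,0]},
    {"offset":[0,0,-30],"rotation":[0,0,0]},
    {"offset":[0,0,-35],"rotation":[0,0,0]},
    {"offset":[0,0,-5],"rotation":[0,0,0]},
    {"offset":[0,0,0],"rotation":[0,0,0]},
  ],
  grip=0.4,
)

```text
time: 8.75
tool_pos: [0.6249, -0.0661, 0.1659]
tool_rot: [3.142, 0.001, -0.259]
contact_force: [-0.6, 0.8, -0.9]
opening: 0.0552
```

Run:
```python
from h import *
p,R,t,s=wrist();cv2.imwrite('pics/w5.png',p['img'][:,:,::-1])
plan(.622,.0729,.12,.045)
path(.622,.0729,.12,.045,7)
```

```text
pos [ 0.6253 -0.0662  0.166 ] rot [-3.142 -0.    -0.259] toolmove mm [ -38.9 -133.6   46. ] rotvec [-0.    -0.    -0.304] t 8.8 open 0.0553 F [0.5 0.6 1. ]
[{"offset": [-4, -14, 5], "rotation": [0, 0, -0.033]}, {"offset": [-6, -24, 8], "rotation": [0, 0, -0.054]}, {"offset": [-5, -24, 8], "rotation": [0, 0, -0.054]}, {"offset": [-4, -25, 8], "rotation": [0, 0, -0.054]}, {"offset": [-2, -25, 8], "rotation": [0, 0, -0.054]}, {"offset": [-1, -17, 5], "rotation": [0, 0, -0.036]}, {"offset": [0, -8, 3], "rotation": [0, 0, -0.018]}]
max step 26.551836094703507
```

View pics/w5.png

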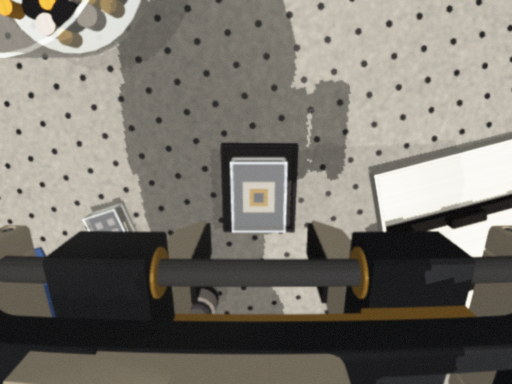

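The large box sits flat and centred in the black nest (259,195). Now the small box.

Call:
apply_moves(
  motion=[
    {"offset":[-4,-14,5],"rotation":[0,0,-0.033]},
    {"offset":[-6,-24,8],"rotation":[0,0,-0.054]},
    {"offset":[-5,-24,8],"rotation":[0,0,-0.054]},
    {"offset":[-4,-25,8],"rotation":[0,0,-0.054]},
    {"offset":[-2,-25,8],"rotation":[0,0,-0.054]},
    {"offset":[-1,-17,5],"rotation":[0,0,-0.036]},
    {"offset":[0,-8,3],"rotation":[0,0,-0.018]},
    {"offset":[0,0,0],"rotation":[0,0,0]},
    {"offset":[0,0,0],"rotation":[0,0,0]},
  ],
  grip=0.35,
)

```text
time: 9.55
tool_pos: [0.6139, 0.0834, 0.1062]
tool_rot: [-3.14, 0.016, 0.067]
contact_force: [-0.3, 0.0, -0.4]
opening: 0.06
```

Run:
```python
from h import *
p,R,t,s=wrist();cv2.imwrite('pics/w6.png',p['img'][:,:,::-1])
cv2.imwrite('pics/w6o.png',ortho(p,R,t,.54,.70,-.02,.16,.018,2900))
plan(.622,.0729,.09,.045)
```

```text
pos [0.6138 0.0831 0.1062] rot [-3.14   0.017  0.066] toolmove mm [ 7.7 10.8 16.1] rotvec [-0.002  0.017  0.021] t 9.6 open 0.0596 F [-1.4  0.1 -0.1]
```

View pics/w6o.png

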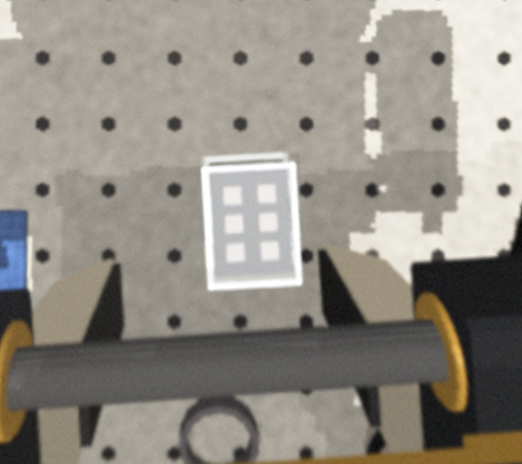

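Call:
apply_moves(
  motion=[
    {"offset":[8,11,6],"rotation":[-0.002,0.017,0.021]},
    {"offset":[0,0,6],"rotation":[0,0,0]},
    {"offset":[0,0,0],"rotation":[0,0,0]},
    {"offset":[0,0,0],"rotation":[0,0,0]},
  ],
)

```text
time: 9.93
tool_pos: [0.6245, 0.0676, 0.0934]
tool_rot: [3.14, -0.004, 0.037]
contact_force: [-0.2, 0.3, -0.6]
opening: 0.0601
```

```bash
python3 -c "
from h import *
plan(.6223,.0729,.073,.045)"
```

```text
pos [0.6245 0.0676 0.0934] rot [ 3.14  -0.004  0.037] toolmove mm [-2.1 -5.4 20.4] rotvec [ 0.001 -0.004 -0.008] t 9.93 open 0.0601 F [-0.2  0.3 -0.6]
```

Call:
apply_moves(
  motion=[
    {"offset":[-2,-5,6],"rotation":[0.001,-0.004,-0.008]},
    {"offset":[0,0,7],"rotation":[0,0,0]},
    {"offset":[0,0,5],"rotation":[0,0,0]},
    {"offset":[0,0,0],"rotation":[0,0,0]},
  ],
)

```text
time: 10.27
tool_pos: [0.6224, 0.0713, 0.074]
tool_rot: [3.141, -0.001, 0.043]
contact_force: [0.2, -0.4, 0.0]
opening: 0.0597
```

```bash
python3 -c "
from h import *
plan(.6223,.0729,.073,.045)"
```

```text
pos [0.6224 0.0713 0.074 ] rot [ 3.141e+00 -1.000e-03  4.300e-02] toolmove mm [-0.  -1.6  1. ] rotvec [ 0.    -0.001 -0.002] t 10.27 open 0.0597 F [ 0.2 -0.4  0. ]
```

Call:
apply_moves(
  motion=[
    {"offset":[0,-1.5,0.5],"rotation":[0,0,0]},
    {"offset":[0,0,0],"rotation":[0,0,0]},
    {"offset":[0,0,0],"rotation":[0,0,0]},
    {"offset":[0,0,0],"rotation":[0,0,0]},
    {"offset":[0,0,0],"rotation":[0,0,0]},
    {"offset":[0,0,0],"rotation":[0,0,0]},
  ],
  grip=0.8,
)

```text
time: 10.77
tool_pos: [0.6223, 0.0736, 0.0734]
tool_rot: [3.141, -0.001, 0.044]
contact_force: [0.4, 0.0, 0.2]
opening: 0.0315
```

```bash
python3 -c "
from h import *
plan(.6223,.0729,.073,.045)"
```

```text
pos [0.6223 0.0736 0.0734] rot [ 3.141e+00 -1.000e-03  4.400e-02] toolmove mm [-0.   0.7  0.4] rotvec [ 0.    -0.001 -0.001] t 10.77 open 0.0315 F [0.4 0.  0.2]
```

Call:
apply_moves(
  motion=[
    {"offset":[0,0,-20],"rotation":[0,0,0]},
    {"offset":[0,0,-30],"rotation":[0,0,0]},
    {"offset":[0,0,-30],"rotation":[0,0,0]},
    {"offset":[0,0,-8],"rotation":[0,0,0]},
    {"offset":[0,0,0],"rotation":[0,0,0]},
  ],
)

```text
time: 11.18
tool_pos: [0.6213, 0.0736, 0.1631]
tool_rot: [3.141, 0.004, 0.044]
contact_force: [0.6, -1.2, -0.9]
opening: 0.0316
```

```bash
python3 -c "
from h import *
plan(.4452,-.0657,.15,-.133)
path(.4452,-.0657,.155,-.133,9,3)"
```

```text
pos [0.6213 0.0736 0.1631] rot [3.141 0.004 0.044] toolmove mm [-182.   131.4   13.8] rotvec [0.    0.004 0.177] t 11.18 open 0.0316 F [ 0.6 -1.2 -0.9]
[{"offset": [-15, 11, 1], "rotation": [0, 0, 0.015]}, {"offset": [-25, 19, 1], "rotation": [0, 0, 0.025]}, {"offset": [-25, 20, 1], "rotation": [0, 0, 0.025]}, {"offset": [-24, 20, 1], "rotation": [0, 0, 0.025]}, {"offset": [-24, 21, 1], "rotation": [0, 0, 0.025]}, {"offset": [-23, 21, 1], "rotation": [0, 0, 0.025]}, {"offset": [-17, 16, 1], "rotation": [0, 0, 0.019]}, {"offset": [-11, 11, 1], "rotation": [0, 0, 0.012]}, {"offset": [-6, 6, 0], "rotation": [0, 0, 0.006]}]
max step 32.03123475609393
```

Call:
apply_moves(
  motion=[
    {"offset":[-15,11,0],"rotation":[0,0,0.015]},
    {"offset":[-25,19,0],"rotation":[0,0,0.025]},
    {"offset":[-25,20,0],"rotation":[0,0,0.025]},
    {"offset":[-24,20,0],"rotation":[0,0,0.025]},
    {"offset":[-24,21,0],"rotation":[0,0,0.025]},
    {"offset":[-23,21,0],"rotation":[0,0,0.025]},
    {"offset":[-17,16,0],"rotation":[0,0,0.019]},
    {"offset":[-11,11,0],"rotation":[0,0,0.012]},
    {"offset":[-6,6,0],"rotation":[0,0,0.006]},
    {"offset":[0,0,0],"rotation":[0,0,0]},
    {"offset":[0,0,0],"rotation":[0,0,0]},
  ],
)

```text
time: 12.1
tool_pos: [0.4343, -0.0682, 0.1535]
tool_rot: [-3.14, 0.012, -0.14]
contact_force: [-0.4, 0.6, -0.7]
opening: 0.0318
```

Run:
```python
from h import *
p,R,t,s=wrist();cv2.imwrite('pics/w7.png',p['img'][:,:,::-1])
cv2.imwrite('pics/w7o.png',ortho(p,R,t,.38,.54,-.16,.04,.008,2900))
plan(.4452,-.0657,.11,-.133)
```

```text
pos [ 0.4345 -0.068   0.1535] rot [-3.14   0.012 -0.139] toolmove mm [10.8 -3.7 43.4] rotvec [-0.002  0.012 -0.006] t 12.15 open 0.0316 F [-0.4  0.1 -1.4]
```

View pics/w7o.png

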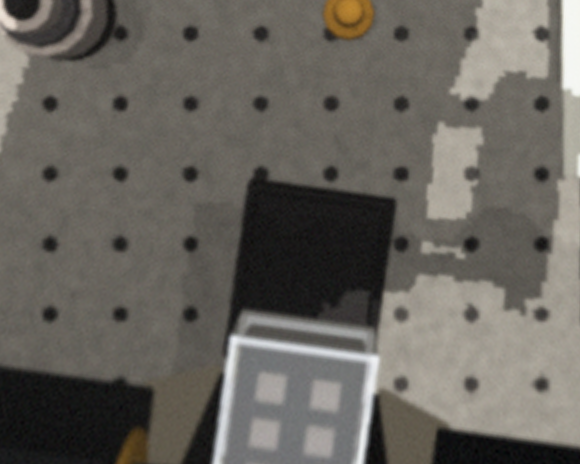

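Call:
apply_moves(
  motion=[
    {"offset":[8,-2,8],"rotation":[-0.002,0.012,-0.01]},
    {"offset":[2,0,20],"rotation":[0,0,0]},
    {"offset":[0,0,15],"rotation":[0,0,0]},
    {"offset":[0,0,5],"rotation":[0,0,0]},
    {"offset":[0,0,0],"rotation":[0,0,0]},
    {"offset":[0,0,0],"rotation":[0,0,0]},
  ],
)

```text
time: 12.65
tool_pos: [0.4508, -0.0647, 0.1036]
tool_rot: [3.141, -0.006, -0.122]
contact_force: [0.4, -0.3, -0.3]
opening: 0.0318
```

```bash
python3 -c "
from h import *
plan(.4445,-.0664,.0764,-.128)"
```

```text
pos [ 0.4508 -0.0647  0.1036] rot [ 3.141 -0.006 -0.122] toolmove mm [-6.2  2.5 27.1] rotvec [ 0.    -0.006  0.006] t 12.65 open 0.0318 F [ 0.4 -0.3 -0.3]
```

Call:
apply_moves(
  motion=[
    {"offset":[-6,2.5,4],"rotation":[0,-0.006,0.006]},
    {"offset":[0,0,7],"rotation":[0,0,0]},
    {"offset":[0,0,5],"rotation":[0,0,0]},
    {"offset":[0,0,0],"rotation":[0,0,0]},
    {"offset":[0,0,0],"rotation":[0,0,0]},
  ],
)

```text
time: 13.07
tool_pos: [0.4453, -0.0665, 0.0878]
tool_rot: [3.141, -0.003, -0.128]
contact_force: [-0.5, 0.7, 0.2]
opening: 0.0322
```

```bash
python3 -c "
from h import *
plan(.4445,-.0664,.0764,-.128)"
```

```text
pos [ 0.4453 -0.0665  0.0878] rot [ 3.141e+00 -3.000e-03 -1.280e-01] toolmove mm [-0.8  0.  11.4] rotvec [ 0.001 -0.003  0.   ] t 13.07 open 0.0322 F [-0.5  0.7  0.2]
```

Call:
apply_moves(
  motion=[
    {"offset":[-1,0,4],"rotation":[0,-0.003,0]},
    {"offset":[0,0,5],"rotation":[0,0,0]},
    {"offset":[0,0,2.5],"rotation":[0,0,0]},
    {"offset":[0,0,0.5],"rotation":[0,0,0]},
    {"offset":[0,0,0],"rotation":[0,0,0]},
  ],
)

```text
time: 13.48
tool_pos: [0.4448, -0.0667, 0.076]
tool_rot: [3.14, -0.002, -0.128]
contact_force: [-0.4, -0.6, 2.4]
opening: 0.0317
```

```bash
python3 -c "
from h import *
plan(.4445,-.0664,.0764,-.128)"
```

```text
pos [ 0.4448 -0.0667  0.076 ] rot [ 3.14e+00 -2.00e-03 -1.28e-01] toolmove mm [-0.3 -0.2 -0.4] rotvec [ 0.001 -0.002 -0.   ] t 13.48 open 0.0317 F [-0.4 -0.6  2.4]
```

The box has touched down with 2.4 N of contact. I release and rise.

Call:
apply_moves(
  motion=[
    {"offset":[0,0,0],"rotation":[0,0,0]},
    {"offset":[0,0,0],"rotation":[0,0,0]},
    {"offset":[0,0,-1],"rotation":[0,0,0]},
    {"offset":[0,0,-15],"rotation":[0,0,0]},
    {"offset":[0,0,-30],"rotation":[0,0,0]},
    {"offset":[0,0,-35],"rotation":[0,0,0]},
    {"offset":[0,0,-35],"rotation":[0,0,0]},
    {"offset":[0,0,-20],"rotation":[0,0,0]},
    {"offset":[0,0,0],"rotation":[0,0,0]},
  ],
  grip=0.55,
)

```text
time: 14.23
tool_pos: [0.4436, -0.0662, 0.2157]
tool_rot: [-3.142, 0.005, -0.128]
contact_force: [0.1, -0.1, 0.8]
opening: 0.0417
```

Run:
```python
from h import *
p,R,t,s=wrist();cv2.imwrite('pics/w8.png',p['img'][:,:,::-1])
plan(.511,.3323,.13,-.145)
path(.511,.3323,.13,-.145,12,3)
```

```text
pos [ 0.4431 -0.0661  0.2141] rot [-3.141  0.007 -0.128] toolmove mm [  16.9 -403.8   84.2] rotvec [-0.     0.007  0.017] t 14.28 open 0.0412 F [ 0.  -0.2  0.5]
[{"offset": [1, -24, 5], "rotation": [0, 0, 0.001]}, {"offset": [2, -40, 8], "rotation": [0, 0, 0.002]}, {"offset": [2, -40, 8], "rotation": [0, 0, 0.002]}, {"offset": [1, -40, 8], "rotation": [0, 0, 0.002]}, {"offset": [1, -40, 8], "rotation": [0, 0, 0.002]}, {"offset": [1, -40, 8], "rotation": [0, 0, 0.002]}, {"offset": [1, -40, 8], "rotation": [0, 0, 0.002]}, {"offset": [1, -40, 8], "rotation": [0, 0, 0.002]}, {"offset": [1, -40, 8], "rotation": [0, 0, 0.002]}, {"offset": [1, -30, 6], "rotation": [0, 0, 0.001]}, {"offset": [1, -20, 4], "rotation": [0, 0, 0.001]}, {"offset": [0, -10, 2], "rotation": [0, 0, 0]}]
max step 40.84115571332428
```

View pics/w8.png

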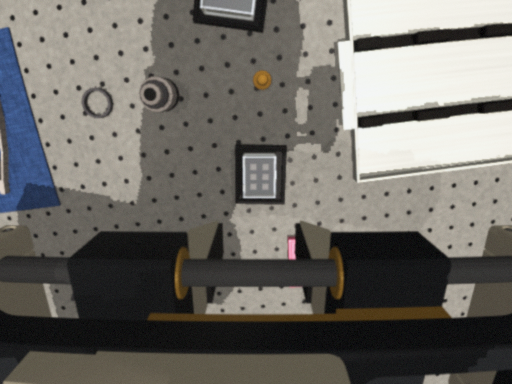

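The small box is seated in the black nest (260,175), and the objective (158,93) has not moved. Now the screwdriver.

Call:
apply_moves(
  motion=[
    {"offset":[1,-24,3],"rotation":[0,0,0.001]},
    {"offset":[2,-40,5],"rotation":[0,0.007,0.002]},
    {"offset":[2,-40,7],"rotation":[0,0,0.002]},
    {"offset":[1,-40,7],"rotation":[0,0,0.002]},
    {"offset":[1,-40,7],"rotation":[0,0,0.002]},
    {"offset":[1,-40,7],"rotation":[0,0,0.002]},
    {"offset":[1,-40,7],"rotation":[0,0,0.002]},
    {"offset":[1,-40,7],"rotation":[0,0,0.002]},
    {"offset":[1,-40,7],"rotation":[0,0,0.002]},
    {"offset":[1,-30,6],"rotation":[0,0,0.001]},
    {"offset":[1,-20,4],"rotation":[0,0,0.001]},
    {"offset":[0,-10,2],"rotation":[0,0,0]},
  ],
)

```text
time: 15.28
tool_pos: [0.5071, 0.3421, 0.1214]
tool_rot: [3.13, 0.019, -0.157]
contact_force: [0.0, 0.2, 0.1]
opening: 0.0412
```

Call:
apply_moves(
  motion=[
    {"offset":[0,0,0],"rotation":[0,0,0]},
    {"offset":[0,0,0],"rotation":[0,0,0]},
  ],
)

```text
time: 15.45
tool_pos: [0.5052, 0.3429, 0.1172]
tool_rot: [3.126, 0.024, -0.154]
contact_force: [-0.6, -1.3, 0.3]
opening: 0.0413
```

Run:
```python
from h import *
p,R,t,s=wrist();cv2.imwrite('pics/w9.png',p['img'][:,:,::-1])
cv2.imwrite('pics/w9o.png',ortho(p,R,t,.45,.65,.18,.38,.010,2900))
plan(.511,.3323,.1,-.145)
```

```text
pos [0.5051 0.3425 0.1172] rot [ 3.126  0.024 -0.154] toolmove mm [ 7.8  8.9 17.2] rotvec [ 0.016  0.024 -0.009] t 15.5 open 0.0414 F [ 0.4  0.8 -0.6]
```

View pics/w9o.png

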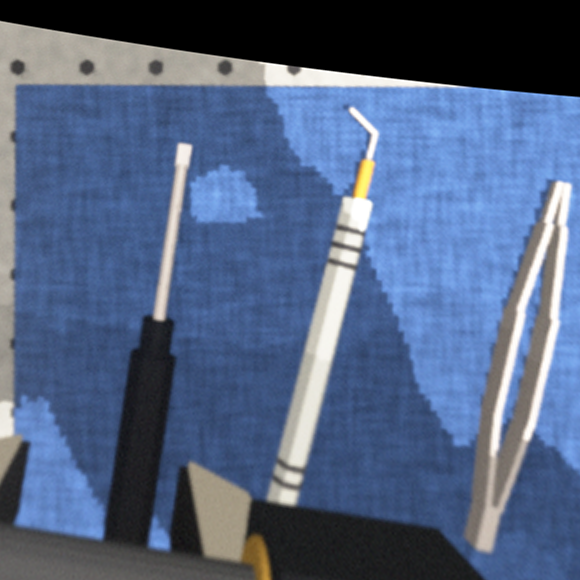

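Call:
apply_moves(
  motion=[
    {"offset":[8,11,4],"rotation":[0.016,0.024,-0.009]},
    {"offset":[0,0,8],"rotation":[0,0,0]},
    {"offset":[0,0,0],"rotation":[0,0,0]},
    {"offset":[0,0,0],"rotation":[0,0,0]},
  ],
)

```text
time: 15.83
tool_pos: [0.5113, 0.3253, 0.1052]
tool_rot: [3.141, 0.001, -0.151]
contact_force: [-0.8, -0.4, 0.3]
opening: 0.0414
```

```bash
python3 -c "
from h import *
plan(.511,.330,.072,-.147)"
```

```text
pos [0.5113 0.3253 0.1052] rot [ 3.141e+00  1.000e-03 -1.510e-01] toolmove mm [-1.  -4.7 33.2] rotvec [ 0.001  0.001 -0.004] t 15.83 open 0.0414 F [-0.8 -0.4  0.3]
```

Call:
apply_moves(
  motion=[
    {"offset":[-1,-4.5,8],"rotation":[0,0,-0.004]},
    {"offset":[0,0,10],"rotation":[0,0,0]},
    {"offset":[0,0,6],"rotation":[0,0,0]},
    {"offset":[0,0,0],"rotation":[0,0,0]},
    {"offset":[0,0,0],"rotation":[0,0,0]},
  ],
)

```text
time: 16.25
tool_pos: [0.511, 0.33, 0.0792]
tool_rot: [3.141, 0.002, -0.148]
contact_force: [-0.4, 0.4, -0.5]
opening: 0.0414
```

```bash
python3 -c "
from h import *
plan(.511,.330,.072,-.147)"
```

```text
pos [0.511  0.33   0.0792] rot [ 3.141e+00  2.000e-03 -1.480e-01] toolmove mm [-0.   0.   7.2] rotvec [ 0.001  0.002 -0.001] t 16.25 open 0.0414 F [-0.4  0.4 -0.5]
```

Call:
apply_moves(
  motion=[
    {"offset":[0,0,4],"rotation":[0,0,0]},
    {"offset":[0,0,2.5],"rotation":[0,0,0]},
    {"offset":[0,0,0.5],"rotation":[0,0,0]},
    {"offset":[0,0,0],"rotation":[0,0,0]},
  ],
)

```text
time: 16.58
tool_pos: [0.5108, 0.3305, 0.0713]
tool_rot: [3.141, 0.002, -0.148]
contact_force: [1.0, -0.0, -0.1]
opening: 0.0414
```

Call:
apply_moves(
  motion=[
    {"offset":[0,0,0],"rotation":[0,0,0]},
    {"offset":[0,0,0],"rotation":[0,0,0]},
    {"offset":[0,0,0],"rotation":[0,0,0]},
    {"offset":[0,0,0],"rotation":[0,0,0]},
    {"offset":[0,0,0],"rotation":[0,0,0]},
    {"offset":[0,0,0],"rotation":[0,0,0]},
  ],
  grip=1.0,
  grip_force=15,
)

```text
time: 17.08
tool_pos: [0.5112, 0.3306, 0.0721]
tool_rot: [3.141, 0.001, -0.148]
contact_force: [-0.7, 0.4, -0.2]
opening: 0.0135
```

Call:
apply_moves(
  motion=[
    {"offset":[0,0,-20],"rotation":[0,0,0]},
    {"offset":[0,0,-30],"rotation":[0,0,0]},
    {"offset":[0,0,-35],"rotation":[0,0,0]},
    {"offset":[0,0,-30],"rotation":[0,0,0]},
    {"offset":[0,0,-15],"rotation":[0,0,0]},
    {"offset":[0,0,0],"rotation":[0,0,0]},
  ],
)

```text
time: 17.58
tool_pos: [0.5102, 0.33, 0.2051]
tool_rot: [3.137, 0.007, -0.148]
contact_force: [-0.5, 1.0, -0.9]
opening: 0.0138
```

Run:
```python
from h import *
p,R,t,s=wrist();cv2.imwrite('pics/w10.png',p['img'][:,:,::-1])
path(.46,-.2,.22,0,15,3)
```

```text
[{"offset": [1, 24, -1], "rotation": [0, 0, -0.007]}, {"offset": [2, 41, -1], "rotation": [0, 0, -0.011]}, {"offset": [1, 41, -1], "rotation": [0, 0, -0.011]}, {"offset": [1, 41, -1], "rotation": [0, 0, -0.011]}, {"offset": [1, 41, -1], "rotation": [0, 0, -0.011]}, {"offset": [0, 41, -1], "rotation": [0, 0, -0.011]}, {"offset": [-0, 41, -1], "rotation": [0, 0, -0.011]}, {"offset": [-1, 41, -1], "rotation": [0, 0, -0.011]}, {"offset": [-1, 41, -1], "rotation": [0, 0, -0.011]}, {"offset": [-2, 41, -1], "rotation": [0, 0, -0.011]}, {"offset": [-2, 41, -1], "rotation": [0, 0, -0.011]}, {"offset": [-3, 41, -1], "rotation": [0, 0, -0.011]}, {"offset": [-2, 30, -1], "rotation": [0, 0, -0.008]}, {"offset": [-2, 20, -1], "rotation": [0, 0, -0.006]}, {"offset": [-1, 10, -0], "rotation": [0, 0, -0.003]}]
max step 41.12177038990418
```

View pics/w10.png

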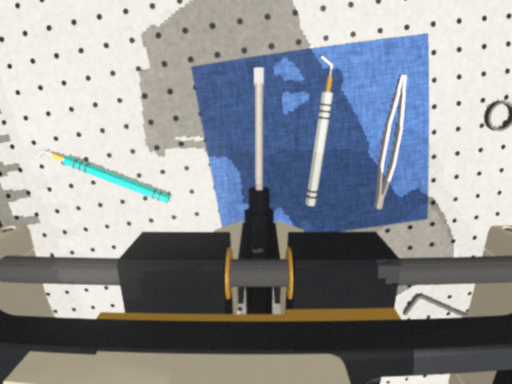

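The screwdriver is held straight ahead in the jaws (260,75 to 260,270). I carry it to the tray.

Call:
apply_moves(
  motion=[
    {"offset":[1,24,-1],"rotation":[0,0,-0.007]},
    {"offset":[2,40,-1],"rotation":[0,0,-0.011]},
    {"offset":[1,40,-1],"rotation":[0,0,-0.011]},
    {"offset":[1,40,-1],"rotation":[0,0,-0.011]},
    {"offset":[1,40,-1],"rotation":[0,0,-0.011]},
    {"offset":[0,40,-1],"rotation":[0,0,-0.011]},
    {"offset":[0,40,-1],"rotation":[0,0,-0.011]},
    {"offset":[-1,40,-1],"rotation":[0,0,-0.011]},
    {"offset":[-1,40,-1],"rotation":[0,0,-0.011]},
    {"offset":[-2,40,-1],"rotation":[0,0,-0.011]},
    {"offset":[-2,40,-1],"rotation":[0,0,-0.011]},
    {"offset":[-3,40,-1],"rotation":[0,0,-0.011]},
  ],
)

```text
time: 18.63
tool_pos: [0.4572, -0.1429, 0.1982]
tool_rot: [-3.141, 0.035, -0.0]
contact_force: [0.5, -0.5, -0.8]
opening: 0.014
```

Call:
apply_moves(
  motion=[
    {"offset":[-2,30,-1],"rotation":[0,0,-0.008]},
    {"offset":[-2,20,-1],"rotation":[0,0,-0.006]},
    {"offset":[-1,10,0],"rotation":[0,0,-0.003]},
    {"offset":[0,0,0],"rotation":[0,0,0]},
    {"offset":[0,0,0],"rotation":[0,0,0]},
  ],
)

```text
time: 19.05
tool_pos: [0.4476, -0.2116, 0.1929]
tool_rot: [-3.135, 0.045, 0.008]
contact_force: [-0.3, 0.3, 0.1]
opening: 0.0137
```

Run:
```python
from h import *
p,R,t,s=wrist();cv2.imwrite('pics/w11.png',p['img'][:,:,::-1])
cv2.imwrite('pics/w11o.png',ortho(p,R,t,.46,.64,-.39,-.15,.022,2900))
plan(.511,-.205,.12,0)
```

```text
pos [ 0.4477 -0.2112  0.1929] rot [-3.135  0.045  0.009] toolmove mm [66.6 -5.2 70. ] rotvec [-0.006  0.045  0.009] t 19.1 open 0.0138 F [-0.9  0.7 -1.3]
```

View pics/w11.png

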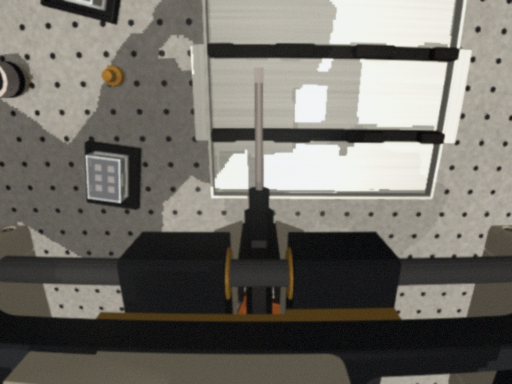

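View pics/w11o.png

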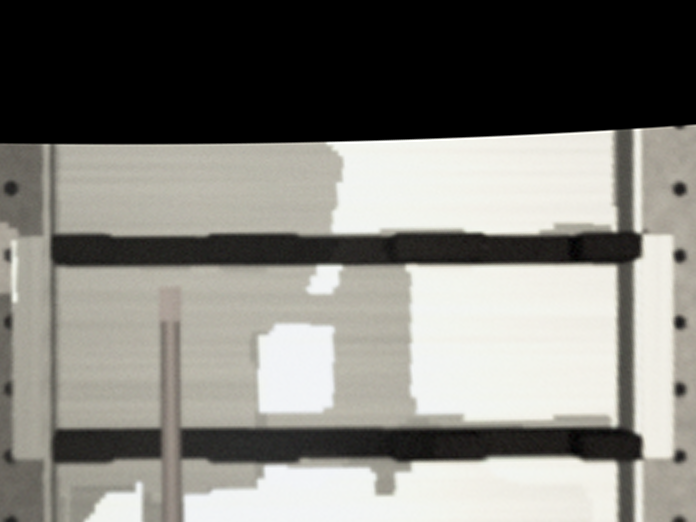

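Call:
apply_moves(
  motion=[
    {"offset":[16,-1,8],"rotation":[-0.006,0.045,0.009]},
    {"offset":[20,-2,14],"rotation":[0,0,0]},
    {"offset":[15,-1,16],"rotation":[0,0,0]},
    {"offset":[8,0,16],"rotation":[0,0,0]},
    {"offset":[3,0,8],"rotation":[0,0,0]},
    {"offset":[0,0,0],"rotation":[0,0,0]},
    {"offset":[0,0,0],"rotation":[0,0,0]},
  ],
)

```text
time: 19.68
tool_pos: [0.5124, -0.1948, 0.1268]
tool_rot: [-3.138, 0.001, 0.011]
contact_force: [-0.3, -0.2, -0.3]
opening: 0.0137
```

Run:
```python
from h import *
p,R,t,s=wrist();cv2.imwrite('pics/w12.png',p['img'][:,:,::-1])
plan(.511,-.206,.1,0)
```

```text
pos [ 0.5122 -0.1948  0.127 ] rot [-3.138e+00  1.000e-03  1.000e-02] toolmove mm [-1.3 11.3 27. ] rotvec [-0.004  0.001  0.01 ] t 19.73 open 0.0135 F [-0.4 -0.3 -0.3]
```

View pics/w12.png

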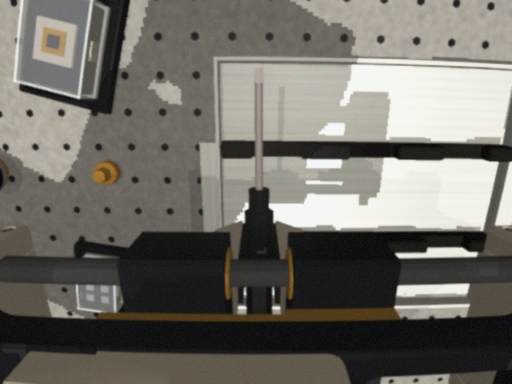

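Call:
apply_moves(
  motion=[
    {"offset":[-1,11,4],"rotation":[-0.004,0.001,0.01]},
    {"offset":[0,0,8],"rotation":[0,0,0]},
    {"offset":[0,0,8],"rotation":[0,0,0]},
    {"offset":[0,0,0],"rotation":[0,0,0]},
    {"offset":[0,0,0],"rotation":[0,0,0]},
  ],
)

```text
time: 20.15
tool_pos: [0.5108, -0.2076, 0.1079]
tool_rot: [3.139, -0.004, -0.002]
contact_force: [0.6, -0.2, -0.8]
opening: 0.0134
```

Run:
```python
from h import *
p,R,t,s=wrist();cv2.imwrite('pics/w13.png',cv2.resize(p['img'][90:300,150:400,::-1],None,fx=3,fy=2.8,interpolation=cv2.INTER_CUBIC))
plan(.511,-.206,.0815,0)
```

```text
pos [ 0.5107 -0.2076  0.1079] rot [ 3.139e+00 -3.000e-03 -2.000e-03] toolmove mm [ 0.2 -1.7 26.4] rotvec [ 0.003 -0.003 -0.002] t 20.2 open 0.014 F [-0.7 -0.3 -1. ]
```

View pics/w13.png

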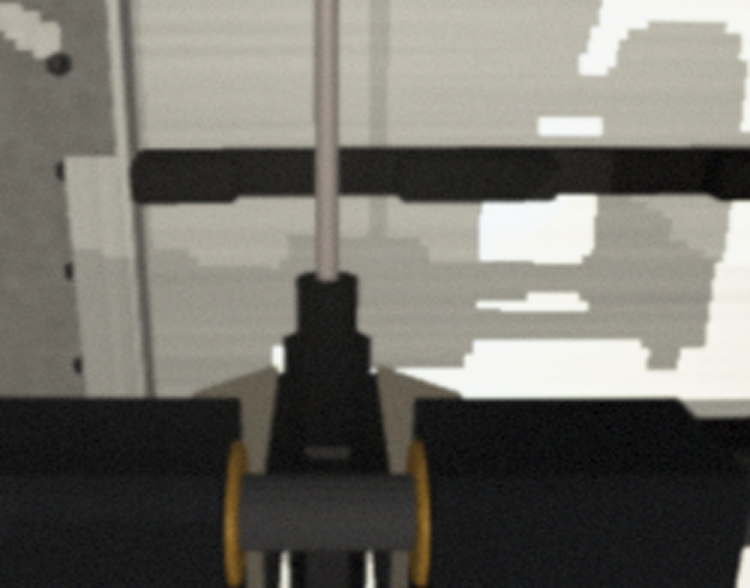

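The notch is at 238–402 (centre 320) and the shaft at 327, so a shift of about 1.5 mm left agrees with the plan. I descend.

Call:
apply_moves(
  motion=[
    {"offset":[0,-1.7,8],"rotation":[0.003,-0.003,-0.002]},
    {"offset":[0,0,8],"rotation":[0,0,0]},
    {"offset":[0,0,4],"rotation":[0,0,0]},
    {"offset":[0,0,0],"rotation":[0,0,0]},
    {"offset":[0,0,0],"rotation":[0,0,0]},
  ],
)

```text
time: 20.62
tool_pos: [0.5106, -0.2057, 0.0858]
tool_rot: [-3.141, -0.0, 0.0]
contact_force: [0.0, 1.2, -0.4]
opening: 0.0143
```

Run:
```python
from h import *
plan(.511,-.206,.0815,0)
```

```text
pos [ 0.5106 -0.2057  0.0858] rot [-3.141 -0.     0.   ] toolmove mm [0.4 0.3 4.3] rotvec [-0.001 -0.     0.   ] t 20.62 open 0.0143 F [ 0.   1.2 -0.4]
```

Call:
apply_moves(
  motion=[
    {"offset":[0,0,2.5],"rotation":[0,0,0]},
    {"offset":[0,0,1.5],"rotation":[0,0,0]},
    {"offset":[0,0,0.5],"rotation":[0,0,0]},
    {"offset":[0,0,0],"rotation":[0,0,0]},
  ],
)

```text
time: 20.95
tool_pos: [0.5109, -0.2057, 0.081]
tool_rot: [-3.141, -0.001, 0.001]
contact_force: [-0.3, 0.6, -0.2]
opening: 0.014
```

Run:
```python
from h import *
plan(.511,-.206,.0811,0)
```

```text
pos [ 0.5109 -0.2057  0.081 ] rot [-3.141e+00 -1.000e-03  1.000e-03] toolmove mm [ 0.1  0.3 -0.1] rotvec [-0.001 -0.001  0.001] t 20.95 open 0.014 F [-0.3  0.6 -0.2]
```

Call:
apply_moves(
  motion=[
    {"offset":[0,0,1],"rotation":[0,0,0]},
    {"offset":[0,0,0.7],"rotation":[0,0,0]},
    {"offset":[0,0,0],"rotation":[0,0,0]},
  ],
)

```text
time: 21.2
tool_pos: [0.5111, -0.2057, 0.0805]
tool_rot: [-3.142, -0.001, 0.001]
contact_force: [-1.5, 0.6, 0.3]
opening: 0.0135
```

Call:
apply_moves(
  motion=[
    {"offset":[0,0,0],"rotation":[0,0,0]},
    {"offset":[0,0,0],"rotation":[0,0,0]},
    {"offset":[0,0,0],"rotation":[0,0,0]},
    {"offset":[0,0,0],"rotation":[0,0,0]},
  ],
  grip=0.65,
)

```text
time: 21.53
tool_pos: [0.5113, -0.2059, 0.0805]
tool_rot: [3.141, -0.002, 0.001]
contact_force: [0.9, -0.8, -0.4]
opening: 0.0312
```

Call:
apply_moves(
  motion=[
    {"offset":[0,0,-10],"rotation":[0,0,0]},
    {"offset":[0,0,-25],"rotation":[0,0,0]},
    {"offset":[0,0,-35],"rotation":[0,0,0]},
    {"offset":[0,0,-35],"rotation":[0,0,0]},
    {"offset":[0,0,-20],"rotation":[0,0,0]},
    {"offset":[0,0,0],"rotation":[0,0,0]},
  ],
)

```text
time: 22.03
tool_pos: [0.5101, -0.2055, 0.2116]
tool_rot: [-3.14, 0.002, 0.0]
contact_force: [0.8, -1.1, 0.6]
opening: 0.0324
```

Run:
```python
from h import *
p,R,t,s=wrist();cv2.imwrite('pics/w14.png',p['img'][:,:,::-1])
cv2.imwrite('pics/w14o.png',ortho(p,R,t,.49,.63,-.38,-.15,.022,2900))
plan(.5233,.2003,.13,-.221)
path(.5233,.2003,.13,-.221,13,3)
```

```text
pos [ 0.5098 -0.2053  0.2101] rot [-3.139e+00  3.000e-03  0.000e+00] toolmove mm [  14.  -405.3   81.1] rotvec [-0.002  0.003  0.221] t 22.08 open 0.0322 F [ 0.7 -0.7  0.6]
[{"offset": [1, -22, 4], "rotation": [0, 0, 0.012]}, {"offset": [1, -37, 7], "rotation": [0, 0, 0.02]}, {"offset": [0, -37, 7], "rotation": [0, 0, 0.02]}, {"offset": [-1, -37, 7], "rotation": [0, 0, 0.02]}, {"offset": [-1, -37, 7], "rotation": [0, 0, 0.02]}, {"offset": [-2, -36, 7], "rotation": [0, 0, 0.02]}, {"offset": [-3, -36, 7], "rotation": [0, 0, 0.02]}, {"offset": [-4, -36, 7], "rotation": [0, 0, 0.02]}, {"offset": [-4, -36, 7], "rotation": [0, 0, 0.02]}, {"offset": [-5, -36, 7], "rotation": [0, 0, 0.02]}, {"offset": [-4, -27, 5], "rotation": [0, 0, 0.015]}, {"offset": [-3, -18, 4], "rotation": [0, 0, 0.01]}, {"offset": [-2, -9, 2], "rotation": [0, 0, 0.005]}]
max step 37.66961640367472
```

View pics/w14.png

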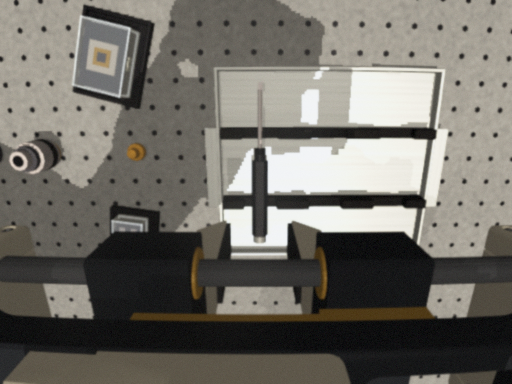

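View pics/w14o.png

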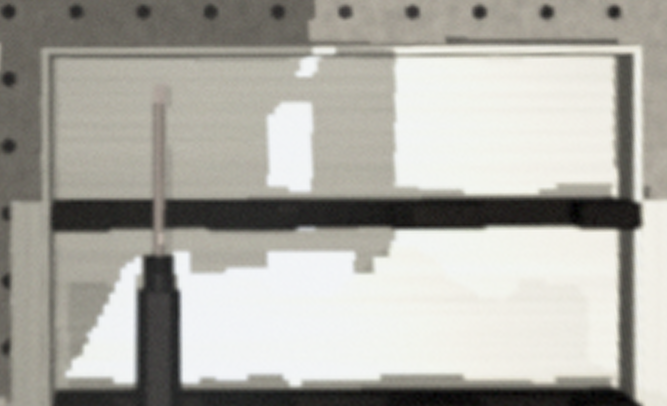

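The screwdriver lies straight in the left notches (260, 85–240). Next, the tweezers.

Call:
apply_moves(
  motion=[
    {"offset":[1,-22,2],"rotation":[0,0,0.012]},
    {"offset":[1,-37,6],"rotation":[0,0,0.02]},
    {"offset":[0,-37,6],"rotation":[0,0,0.02]},
    {"offset":[-1,-37,6],"rotation":[0,0,0.02]},
    {"offset":[-1,-37,6],"rotation":[0,0,0.02]},
    {"offset":[-2,-36,6],"rotation":[0,0,0.02]},
    {"offset":[-3,-36,6],"rotation":[0,0,0.02]},
    {"offset":[-4,-36,6],"rotation":[0,0,0.02]},
    {"offset":[-4,-36,6],"rotation":[0,0,0.02]},
    {"offset":[-5,-36,6],"rotation":[0,0,0.02]},
    {"offset":[-4,-27,5],"rotation":[0,0,0.015]},
    {"offset":[-3,-18,4],"rotation":[0,0,0.01]},
  ],
  grip=0.58,
)

```text
time: 23.08
tool_pos: [0.5194, 0.2032, 0.131]
tool_rot: [3.136, 0.019, -0.238]
contact_force: [0.5, -1.3, 0.3]
opening: 0.0386
```

Call:
apply_moves(
  motion=[
    {"offset":[-2,-5,2],"rotation":[0,0,0.005]},
    {"offset":[0,0,0],"rotation":[0,0,0]},
    {"offset":[0,0,0],"rotation":[0,0,0]},
  ],
)

```text
time: 23.33
tool_pos: [0.5155, 0.2119, 0.1245]
tool_rot: [3.133, 0.026, -0.237]
contact_force: [-0.5, -0.5, 0.3]
opening: 0.0385
```

Run:
```python
from h import *
p,R,t,s=wrist();cv2.imwrite('pics/w15.png',p['img'][:,:,::-1])
cv2.imwrite('pics/w15o.png',ortho(p,R,t,.45,.62,.12,.34,.008,2900))
plan(.5235,.2003,.1,-.221)
```

```text
pos [0.5154 0.2115 0.1245] rot [ 3.133  0.026 -0.238] toolmove mm [11.1  8.8 24.3] rotvec [ 0.009  0.026 -0.017] t 23.38 open 0.0385 F [-0.4  0.4 -0.5]
```

View pics/w15o.png

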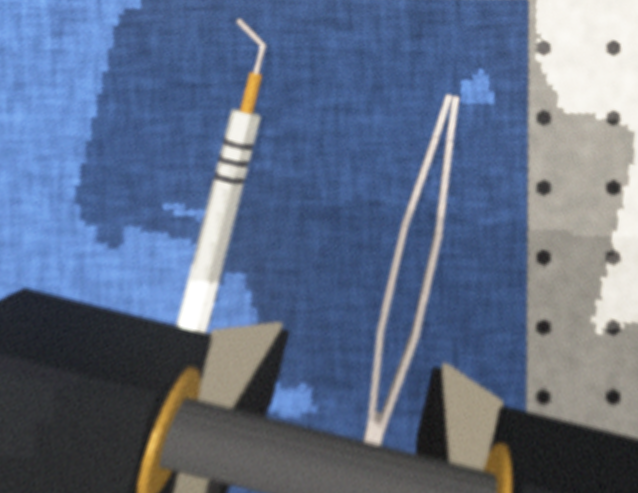

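Call:
apply_moves(
  motion=[
    {"offset":[10,9,6],"rotation":[0.009,0.026,-0.015]},
    {"offset":[0,0,8],"rotation":[0,0,0]},
    {"offset":[0,0,4],"rotation":[0,0,0]},
    {"offset":[0,0,0],"rotation":[0,0,0]},
    {"offset":[0,0,0],"rotation":[0,0,0]},
  ],
)

```text
time: 23.8
tool_pos: [0.5233, 0.1952, 0.1058]
tool_rot: [3.141, 0.001, -0.23]
contact_force: [0.0, -0.1, 0.5]
opening: 0.0388
```

Run:
```python
from h import *
plan(.5234,.2,.0705,-.224)
```

```text
pos [0.5233 0.1952 0.1058] rot [ 3.141e+00  1.000e-03 -2.300e-01] toolmove mm [-0.9 -4.7 35.3] rotvec [ 0.     0.001 -0.006] t 23.8 open 0.0388 F [ 0.  -0.1  0.5]
```

Call:
apply_moves(
  motion=[
    {"offset":[-1,-4.5,8],"rotation":[0,0.001,-0.006]},
    {"offset":[0,0,11],"rotation":[0,0,0]},
    {"offset":[0,0,6],"rotation":[0,0,0]},
    {"offset":[0,0,1],"rotation":[0,0,0]},
    {"offset":[0,0,0],"rotation":[0,0,0]},
  ],
)

```text
time: 24.22
tool_pos: [0.5232, 0.2005, 0.0773]
tool_rot: [3.141, 0.0, -0.224]
contact_force: [-0.0, -0.5, -0.6]
opening: 0.0387
```

Run:
```python
from h import *
plan(.5234,.2,.0705,-.224)
```

```text
pos [0.5232 0.2005 0.0773] rot [ 3.141  0.    -0.224] toolmove mm [0.3 0.5 6.8] rotvec [0. 0. 0.] t 24.22 open 0.0387 F [-0.  -0.5 -0.6]
```

Call:
apply_moves(
  motion=[
    {"offset":[0,0.5,3.5],"rotation":[0,0,0]},
    {"offset":[0,0,2],"rotation":[0,0,0]},
    {"offset":[0,0,0.5],"rotation":[0,0,0]},
    {"offset":[0,0,0],"rotation":[0,0,0]},
  ],
)

```text
time: 24.55
tool_pos: [0.523, 0.2003, 0.0705]
tool_rot: [3.141, 0.001, -0.223]
contact_force: [-0.3, -0.3, 0.2]
opening: 0.0385
```

Call:
apply_moves(
  motion=[
    {"offset":[0,0,0],"rotation":[0,0,0]},
    {"offset":[0,0,0],"rotation":[0,0,0]},
    {"offset":[0,0,0],"rotation":[0,0,0]},
    {"offset":[0,0,0],"rotation":[0,0,0]},
    {"offset":[0,0,0],"rotation":[0,0,0]},
    {"offset":[0,0,0],"rotation":[0,0,0]},
  ],
  grip=1.0,
  grip_force=12,
)

```text
time: 25.05
tool_pos: [0.5234, 0.2003, 0.0714]
tool_rot: [-3.141, -0.001, -0.223]
contact_force: [-1.0, -0.4, -1.1]
opening: 0.0134
```

Call:
apply_moves(
  motion=[
    {"offset":[0,0,-20],"rotation":[0,0,0]},
    {"offset":[0,0,-30],"rotation":[0,0,0]},
    {"offset":[0,0,-30],"rotation":[0,0,0]},
    {"offset":[0,0,-25],"rotation":[0,0,0]},
    {"offset":[0,0,-10],"rotation":[0,0,0]},
    {"offset":[0,0,0],"rotation":[0,0,0]},
  ],
)

```text
time: 25.55
tool_pos: [0.5222, 0.2, 0.1896]
tool_rot: [3.139, 0.004, -0.224]
contact_force: [0.3, 0.5, -0.6]
opening: 0.0137
```

Run:
```python
from h import *
p,R,t,s=wrist();cv2.imwrite('pics/w16.png',p['img'][:,:,::-1])
path(.521,-.271,.17,0,15,3)
```

```text
[{"offset": [5, 21, 1], "rotation": [0, 0, -0.01]}, {"offset": [8, 35, 1], "rotation": [0, 0, -0.017]}, {"offset": [7, 35, 1], "rotation": [0, 0, -0.017]}, {"offset": [6, 35, 1], "rotation": [0, 0, -0.017]}, {"offset": [6, 35, 1], "rotation": [0, 0, -0.017]}, {"offset": [5, 36, 1], "rotation": [0, 0, -0.017]}, {"offset": [5, 36, 1], "rotation": [0, 0, -0.017]}, {"offset": [4, 36, 1], "rotation": [0, 0, -0.017]}, {"offset": [3, 36, 1], "rotation": [0, 0, -0.017]}, {"offset": [3, 36, 1], "rotation": [0, 0, -0.017]}, {"offset": [2, 36, 1], "rotation": [0, 0, -0.017]}, {"offset": [1, 36, 1], "rotation": [0, 0, -0.017]}, {"offset": [1, 27, 1], "rotation": [0, 0, -0.013]}, {"offset": [0, 18, 1], "rotation": [0, 0, -0.009]}, {"offset": [0, 9, 0], "rotation": [0, 0, -0.004]}]
max step 36.359317925395686
```

View pics/w16.png

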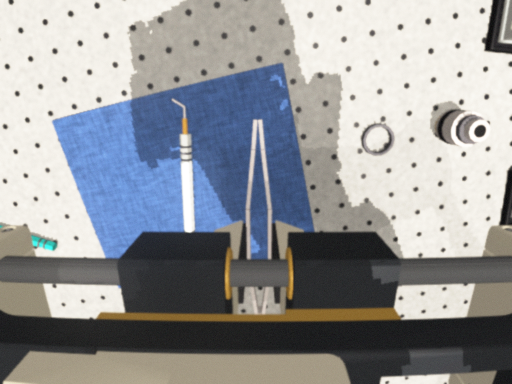

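Call:
apply_moves(
  motion=[
    {"offset":[5,21,-2],"rotation":[0,0,-0.01]},
    {"offset":[8,35,0],"rotation":[0,0,-0.017]},
    {"offset":[7,35,0],"rotation":[0,0,-0.017]},
    {"offset":[6,35,0],"rotation":[0,0,-0.017]},
    {"offset":[6,35,0],"rotation":[0,0,-0.017]},
    {"offset":[5,36,0],"rotation":[0,0,-0.017]},
    {"offset":[5,36,0],"rotation":[0,0,-0.017]},
    {"offset":[4,36,0],"rotation":[0,0,-0.017]},
    {"offset":[3,36,0],"rotation":[0,0,-0.017]},
    {"offset":[3,36,0],"rotation":[0,0,-0.017]},
    {"offset":[2,36,0],"rotation":[0,0,-0.017]},
    {"offset":[1,36,0],"rotation":[0,0,-0.017]},
  ],
)

```text
time: 26.6
tool_pos: [0.5177, -0.2269, 0.1738]
tool_rot: [-3.135, 0.027, -0.005]
contact_force: [-0.1, 1.0, 0.5]
opening: 0.0138
```

Call:
apply_moves(
  motion=[
    {"offset":[1,27,0],"rotation":[0,0,-0.013]},
    {"offset":[0,16,0],"rotation":[0,0,-0.009]},
    {"offset":[0,4,0],"rotation":[0,0,-0.004]},
    {"offset":[0,0,0],"rotation":[0,0,0]},
    {"offset":[0,0,0],"rotation":[0,0,0]},
  ],
)

```text
time: 27.02
tool_pos: [0.5148, -0.2824, 0.1652]
tool_rot: [-3.129, 0.035, 0.014]
contact_force: [0.2, 0.6, -0.2]
opening: 0.0137
```

Run:
```python
from h import *
plan(.521,-.271,.11,0)
```

```text
pos [ 0.5148 -0.2824  0.1652] rot [-3.129  0.035  0.014] toolmove mm [  8.3 -10.6  55.1] rotvec [-0.012  0.036  0.014] t 27.02 open 0.0137 F [ 0.2  0.6 -0.2]
```

Call:
apply_moves(
  motion=[
    {"offset":[7,-8,6],"rotation":[-0.012,0.035,0.014]},
    {"offset":[1,0,16],"rotation":[0,0,0]},
    {"offset":[0,0,16],"rotation":[0,0,0]},
    {"offset":[0,0,8],"rotation":[0,0,0]},
    {"offset":[0,0,0],"rotation":[0,0,0]},
    {"offset":[0,0,0],"rotation":[0,0,0]},
  ],
)

```text
time: 27.52
tool_pos: [0.523, -0.2648, 0.1164]
tool_rot: [-3.138, 0.002, 0.006]
contact_force: [1.0, 0.0, -0.2]
opening: 0.0138
```

Run:
```python
from h import *
plan(.521,-.271,.0804,0)
p,R,t,s=wrist();cv2.imwrite('pics/w17.png',p['img'][:,:,::-1])
```

```text
pos [ 0.523  -0.2648  0.1164] rot [-3.138e+00  2.000e-03  6.000e-03] toolmove mm [-2.   6.3 36. ] rotvec [-0.004  0.002  0.006] t 27.52 open 0.0138 F [ 1.   0.  -0.2]
```

View pics/w17.png

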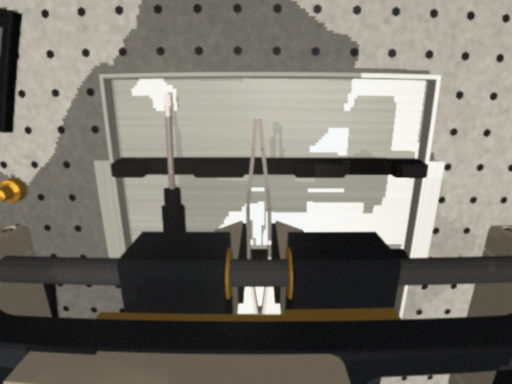

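Call:
apply_moves(
  motion=[
    {"offset":[-2,6,6],"rotation":[-0.004,0.002,0.006]},
    {"offset":[0,0,10],"rotation":[0,0,0]},
    {"offset":[0,0,8],"rotation":[0,0,0]},
    {"offset":[0,0,0],"rotation":[0,0,0]},
    {"offset":[0,0,0],"rotation":[0,0,0]},
  ],
)

```text
time: 27.98
tool_pos: [0.5219, -0.2718, 0.0924]
tool_rot: [3.139, -0.004, -0.001]
contact_force: [0.9, 0.1, 0.0]
opening: 0.0137
```

Run:
```python
from h import *
p,R,t,s=wrist();cv2.imwrite('pics/w18.png',cv2.resize(p['img'][90:300,150:400,::-1],None,fx=3,fy=2.8,interpolation=cv2.INTER_CUBIC))
plan(.521,-.271,.0804,0)
```

```text
pos [ 0.5218 -0.2717  0.0923] rot [ 3.139e+00 -3.000e-03 -1.000e-03] toolmove mm [-0.8 -0.8 11.9] rotvec [ 0.003 -0.003 -0.001] t 28.03 open 0.0138 F [ 0.1  0.1 -0.6]
```

View pics/w18.png

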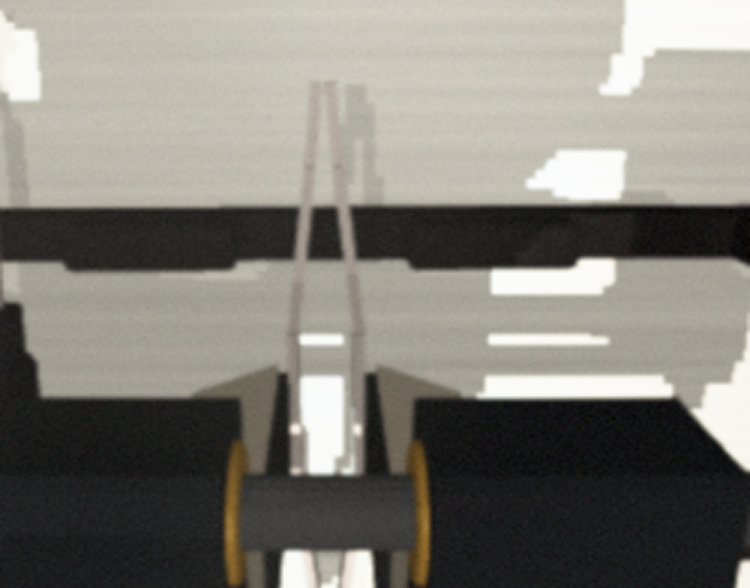

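The tweezers (326) are centred over the notch (238–408). I lower them.

Call:
apply_moves(
  motion=[
    {"offset":[-0.8,-0.8,4],"rotation":[0.003,-0.003,0]},
    {"offset":[0,0,5],"rotation":[0,0,0]},
    {"offset":[0,0,2],"rotation":[0,0,0]},
    {"offset":[0,0,0.5],"rotation":[0,0,0]},
    {"offset":[0,0,0],"rotation":[0,0,0]},
  ],
)

```text
time: 28.45
tool_pos: [0.5212, -0.2713, 0.0801]
tool_rot: [3.142, -0.001, -0.001]
contact_force: [0.6, -0.5, 0.5]
opening: 0.0134
```

Run:
```python
from h import *
plan(.521,-.271,.0804,0)
```

```text
pos [ 0.5212 -0.2713  0.0801] rot [ 3.142e+00 -1.000e-03 -1.000e-03] toolmove mm [-0.2 -0.3 -0.3] rotvec [ 0.    -0.001 -0.001] t 28.45 open 0.0134 F [ 0.6 -0.5  0.5]
```

Call:
apply_moves(
  motion=[
    {"offset":[0,0,0.5],"rotation":[0,0,0]},
    {"offset":[0,0,0.3],"rotation":[0,0,0]},
  ],
)

```text
time: 28.62
tool_pos: [0.5212, -0.2713, 0.0796]
tool_rot: [3.141, -0.001, -0.001]
contact_force: [-1.9, -0.4, 2.9]
opening: 0.0136
```

Call:
apply_moves(
  motion=[
    {"offset":[0,0,0],"rotation":[0,0,0]},
    {"offset":[0,0,0],"rotation":[0,0,0]},
    {"offset":[0,0,0],"rotation":[0,0,0]},
    {"offset":[0,0,0],"rotation":[0,0,0]},
  ],
  grip=0.65,
)

```text
time: 28.95
tool_pos: [0.5216, -0.2714, 0.0801]
tool_rot: [3.141, -0.002, -0.001]
contact_force: [-1.0, 1.1, 0.4]
opening: 0.0315
```

Call:
apply_moves(
  motion=[
    {"offset":[0,0,-10],"rotation":[0,0,0]},
    {"offset":[0,0,-25],"rotation":[0,0,0]},
    {"offset":[0,0,-35],"rotation":[0,0,0]},
    {"offset":[0,0,-35],"rotation":[0,0,0]},
    {"offset":[0,0,-20],"rotation":[0,0,0]},
    {"offset":[0,0,0],"rotation":[0,0,0]},
  ],
)

```text
time: 29.45
tool_pos: [0.5205, -0.2707, 0.2116]
tool_rot: [-3.14, 0.002, -0.001]
contact_force: [0.5, -0.0, 0.8]
opening: 0.0323
```

Run:
```python
from h import *
p,R,t,s=wrist();cv2.imwrite('pics/w19.png',p['img'][:,:,::-1])
path(.5322,.2675,.13,-.2435,15,3)
```

```text
[{"offset": [1, -25, 4], "rotation": [0, 0, 0.011]}, {"offset": [0, -41, 6], "rotation": [0, 0, 0.018]}, {"offset": [-0, -41, 6], "rotation": [0, 0, 0.018]}, {"offset": [-1, -41, 6], "rotation": [0, 0, 0.018]}, {"offset": [-2, -41, 6], "rotation": [0, 0, 0.018]}, {"offset": [-3, -41, 6], "rotation": [0, 0, 0.018]}, {"offset": [-3, -41, 6], "rotation": [0, 0, 0.018]}, {"offset": [-4, -41, 6], "rotation": [0, 0, 0.018]}, {"offset": [-5, -41, 6], "rotation": [0, 0, 0.018]}, {"offset": [-6, -41, 6], "rotation": [0, 0, 0.018]}, {"offset": [-6, -41, 6], "rotation": [0, 0, 0.018]}, {"offset": [-7, -40, 6], "rotation": [0, 0, 0.018]}, {"offset": [-6, -30, 5], "rotation": [0, 0, 0.014]}, {"offset": [-4, -20, 3], "rotation": [0, 0, 0.009]}, {"offset": [-2, -10, 2], "rotation": [0, 0, 0.005]}]
max step 41.86884283091664
```

View pics/w19.png

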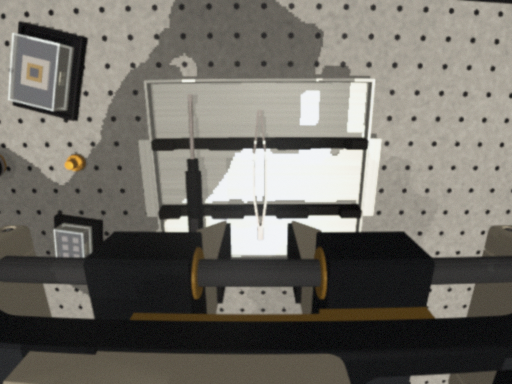

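The tweezers lie in the middle notches (260, 112–238). Next, the aluminium probe on the mat.

Call:
apply_moves(
  motion=[
    {"offset":[1,-25,2],"rotation":[0,0,0.011]},
    {"offset":[0,-41,5],"rotation":[0,0,0.018]},
    {"offset":[0,-41,5],"rotation":[0,0,0.018]},
    {"offset":[-1,-41,5],"rotation":[0,0,0.018]},
    {"offset":[-2,-41,5],"rotation":[0,0,0.018]},
    {"offset":[-3,-41,5],"rotation":[0,0,0.018]},
    {"offset":[-3,-41,5],"rotation":[0,0,0.018]},
    {"offset":[-4,-41,5],"rotation":[0,0,0.018]},
    {"offset":[-5,-41,5],"rotation":[0,0,0.018]},
    {"offset":[-6,-41,5],"rotation":[0,0,0.018]},
    {"offset":[-6,-41,5],"rotation":[0,0,0.018]},
    {"offset":[-7,-40,5],"rotation":[0,0,0.018]},
  ],
  grip=0.65,
)

```text
time: 30.5
tool_pos: [0.5269, 0.2043, 0.1418]
tool_rot: [3.137, 0.018, -0.235]
contact_force: [0.8, -0.6, -0.7]
opening: 0.0322
```

Call:
apply_moves(
  motion=[
    {"offset":[-6,-30,5],"rotation":[0,0,0.014]},
    {"offset":[-4,-20,3],"rotation":[0,0,0.009]},
    {"offset":[-2,-5,2],"rotation":[0,0,0.005]},
    {"offset":[0,0,0],"rotation":[0,0,0]},
    {"offset":[0,0,0],"rotation":[0,0,0]},
  ],
)

```text
time: 30.92
tool_pos: [0.5222, 0.2702, 0.1236]
tool_rot: [3.131, 0.028, -0.255]
contact_force: [0.8, -0.5, -0.4]
opening: 0.0321
```

Run:
```python
from h import *
p,R,t,s=wrist();cv2.imwrite('pics/w20.png',p['img'][:,:,::-1])
cv2.imwrite('pics/w20o.png',ortho(p,R,t,.45,.63,.18,.36,.0075,2900))
plan(.5322,.268,.1,-.2435)
```

```text
pos [0.5221 0.2697 0.1236] rot [ 3.13   0.028 -0.256] toolmove mm [10.8 -1.2 23.3] rotvec [ 0.011  0.028 -0.012] t 30.97 open 0.0323 F [-0.2  0.4  0.9]
```

View pics/w20o.png

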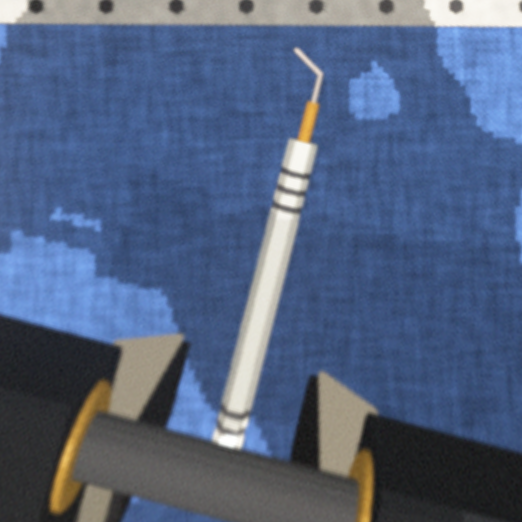

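Call:
apply_moves(
  motion=[
    {"offset":[9,-1,6],"rotation":[0.011,0.028,-0.012]},
    {"offset":[0,0,8],"rotation":[0,0,0]},
    {"offset":[0,0,4],"rotation":[0,0,0]},
    {"offset":[0,0,0],"rotation":[0,0,0]},
    {"offset":[0,0,0],"rotation":[0,0,0]},
  ],
)

```text
time: 31.38
tool_pos: [0.5315, 0.2621, 0.1046]
tool_rot: [3.14, 0.002, -0.251]
contact_force: [-0.6, 0.3, 0.0]
opening: 0.032
```

Run:
```python
from h import *
plan(.5325,.268,.0705,-.242)
```

```text
pos [0.5315 0.2621 0.1046] rot [ 3.14e+00  2.00e-03 -2.51e-01] toolmove mm [-0.4 -6.1 34.1] rotvec [ 0.002  0.002 -0.009] t 31.38 open 0.032 F [-0.6  0.3  0. ]
```

Call:
apply_moves(
  motion=[
    {"offset":[-0.5,-6,7],"rotation":[0.002,0.002,-0.009]},
    {"offset":[0,0,10],"rotation":[0,0,0]},
    {"offset":[0,0,6],"rotation":[0,0,0]},
    {"offset":[0,0,1],"rotation":[0,0,0]},
    {"offset":[0,0,0],"rotation":[0,0,0]},
  ],
)

```text
time: 31.8
tool_pos: [0.5326, 0.2679, 0.0784]
tool_rot: [-3.141, 0.0, -0.242]
contact_force: [0.2, -0.2, -0.2]
opening: 0.0321
```

Run:
```python
from h import *
plan(.5325,.268,.0705,-.242)
p,R,t,s=wrist();cv2.imwrite('pics/w21.png',p['img'][:,:,::-1])
```

```text
pos [0.5326 0.2679 0.0784] rot [-3.141  0.    -0.242] toolmove mm [-0.1 -0.   7.9] rotvec [-0.  0. -0.] t 31.8 open 0.0321 F [ 0.2 -0.2 -0.2]
```

View pics/w21.png

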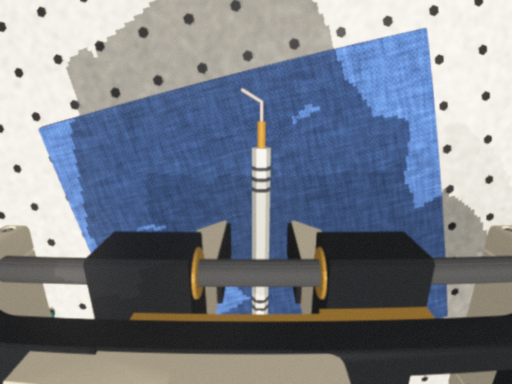

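The probe is aligned and centred at (260,200), with white handle and dark rings. I descend and grip.

Call:
apply_moves(
  motion=[
    {"offset":[0,0,4],"rotation":[0,0,0]},
    {"offset":[0,0,2.5],"rotation":[0,0,0]},
    {"offset":[0,0,0.5],"rotation":[0,0,0]},
    {"offset":[0,0,0],"rotation":[0,0,0]},
  ],
)

```text
time: 32.18
tool_pos: [0.5327, 0.2682, 0.0712]
tool_rot: [-3.141, -0.0, -0.242]
contact_force: [-0.5, 0.1, -0.5]
opening: 0.0321
```

Call:
apply_moves(
  motion=[
    {"offset":[0,0,0],"rotation":[0,0,0]},
    {"offset":[0,0,0],"rotation":[0,0,0]},
    {"offset":[0,0,0],"rotation":[0,0,0]},
    {"offset":[0,0,0],"rotation":[0,0,0]},
    {"offset":[0,0,0],"rotation":[0,0,0]},
    {"offset":[0,0,0],"rotation":[0,0,0]},
  ],
  grip=1.0,
)

```text
time: 32.68
tool_pos: [0.533, 0.2683, 0.0718]
tool_rot: [-3.141, -0.001, -0.242]
contact_force: [0.1, 0.1, -0.7]
opening: 0.0087
```

Call:
apply_moves(
  motion=[
    {"offset":[0,0,-20],"rotation":[0,0,0]},
    {"offset":[0,0,-30],"rotation":[0,0,0]},
    {"offset":[0,0,-30],"rotation":[0,0,0]},
    {"offset":[0,0,-25],"rotation":[0,0,0]},
    {"offset":[0,0,-10],"rotation":[0,0,0]},
    {"offset":[0,0,0],"rotation":[0,0,0]},
  ],
)

```text
time: 33.18
tool_pos: [0.5317, 0.2677, 0.1896]
tool_rot: [3.139, 0.004, -0.242]
contact_force: [0.8, -0.7, 0.4]
opening: 0.0088
```

Run:
```python
from h import *
p,R,t,s=wrist();cv2.imwrite('pics/w22.png',p['img'][:,:,::-1])
path(.521,-.325,.19,0,18,3)
```

```text
[{"offset": [5, 22, -0], "rotation": [0, 0, -0.009]}, {"offset": [8, 36, -0], "rotation": [0, 0, -0.015]}, {"offset": [7, 36, -0], "rotation": [0, 0, -0.015]}, {"offset": [7, 36, -0], "rotation": [0, 0, -0.015]}, {"offset": [6, 36, -0], "rotation": [0, 0, -0.015]}, {"offset": [6, 36, -0], "rotation": [0, 0, -0.015]}, {"offset": [5, 36, -0], "rotation": [0, 0, -0.015]}, {"offset": [5, 37, -0], "rotation": [0, 0, -0.015]}, {"offset": [4, 37, -0], "rotation": [0, 0, -0.015]}, {"offset": [3, 37, -0], "rotation": [0, 0, -0.015]}, {"offset": [3, 37, -0], "rotation": [0, 0, -0.015]}, {"offset": [2, 37, -0], "rotation": [0, 0, -0.015]}, {"offset": [2, 37, -0], "rotation": [0, 0, -0.015]}, {"offset": [1, 37, -0], "rotation": [0, 0, -0.015]}, {"offset": [1, 37, -0], "rotation": [0, 0, -0.015]}, {"offset": [0, 28, -0], "rotation": [0, 0, -0.011]}, {"offset": [-0, 18, -0], "rotation": [0, 0, -0.008]}, {"offset": [-0, 9, -0], "rotation": [0, 0, -0.004]}]
max step 37.33630940518894
```

View pics/w22.png

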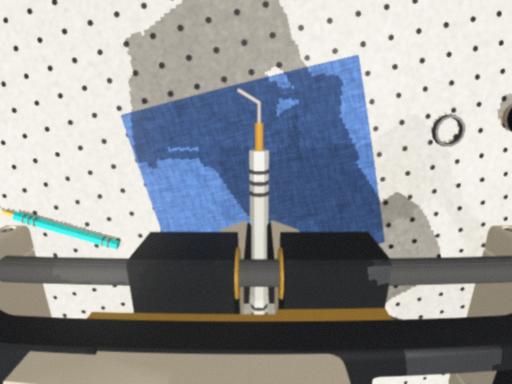

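Call:
apply_moves(
  motion=[
    {"offset":[5,22,-2],"rotation":[0,0,-0.009]},
    {"offset":[8,36,0],"rotation":[0,0,-0.015]},
    {"offset":[7,36,0],"rotation":[0,0,-0.015]},
    {"offset":[7,36,0],"rotation":[0,0,-0.015]},
    {"offset":[6,36,0],"rotation":[0,0,-0.015]},
    {"offset":[6,36,0],"rotation":[0,0,-0.015]},
    {"offset":[5,36,0],"rotation":[0,0,-0.015]},
    {"offset":[5,37,0],"rotation":[0,0,-0.015]},
    {"offset":[4,37,0],"rotation":[0,0,-0.015]},
    {"offset":[3,37,0],"rotation":[0,0,-0.015]},
    {"offset":[3,37,0],"rotation":[0,0,-0.015]},
    {"offset":[2,37,0],"rotation":[0,0,-0.015]},
  ],
)

```text
time: 34.23
tool_pos: [0.5184, -0.1701, 0.1745]
tool_rot: [-3.138, 0.027, -0.047]
contact_force: [0.4, 0.0, -0.6]
opening: 0.0087
```

Call:
apply_moves(
  motion=[
    {"offset":[2,37,0],"rotation":[0,0,-0.015]},
    {"offset":[1,37,0],"rotation":[0,0,-0.015]},
    {"offset":[1,37,0],"rotation":[0,0,-0.015]},
    {"offset":[0,28,0],"rotation":[0,0,-0.011]},
    {"offset":[0,18,0],"rotation":[0,0,-0.008]},
    {"offset":[0,9,0],"rotation":[0,0,-0.004]},
    {"offset":[0,0,0],"rotation":[0,0,0]},
    {"offset":[0,0,0],"rotation":[0,0,0]},
  ],
)

```text
time: 34.9
tool_pos: [0.5119, -0.3501, 0.1598]
tool_rot: [-3.126, 0.041, 0.016]
contact_force: [0.8, 0.4, -0.5]
opening: 0.0087
```

Run:
```python
from h import *
plan(.521,-.336,.11,0)
```

```text
pos [ 0.5119 -0.3501  0.1598] rot [-3.126  0.041  0.016] toolmove mm [ 11.4 -13.2  49.6] rotvec [-0.015  0.041  0.015] t 34.9 open 0.0087 F [ 0.8  0.4 -0.5]
```

Call:
apply_moves(
  motion=[
    {"offset":[9,-10,5],"rotation":[-0.015,0.041,0.015]},
    {"offset":[1,0,14],"rotation":[0,0,0]},
    {"offset":[0,0,14],"rotation":[0,0,0]},
    {"offset":[0,0,7],"rotation":[0,0,0]},
    {"offset":[0,0,0],"rotation":[0,0,0]},
    {"offset":[0,0,0],"rotation":[0,0,0]},
  ],
)

```text
time: 35.4
tool_pos: [0.5226, -0.3301, 0.1168]
tool_rot: [-3.137, 0.002, 0.006]
contact_force: [0.6, 0.5, -0.1]
opening: 0.0088
```

Run:
```python
from h import *
plan(.521,-.336,.0808,0)
```

```text
pos [ 0.5226 -0.3301  0.1168] rot [-3.137e+00  2.000e-03  6.000e-03] toolmove mm [-1.5  6.1 36. ] rotvec [-0.004  0.002  0.006] t 35.4 open 0.0088 F [ 0.6  0.5 -0.1]
```

Call:
apply_moves(
  motion=[
    {"offset":[-1.5,6,6],"rotation":[-0.004,0.002,0.006]},
    {"offset":[0,0,10],"rotation":[0,0,0]},
    {"offset":[0,0,8],"rotation":[0,0,0]},
    {"offset":[0,0,0],"rotation":[0,0,0]},
    {"offset":[0,0,0],"rotation":[0,0,0]},
  ],
)

```text
time: 35.82
tool_pos: [0.5219, -0.3362, 0.0923]
tool_rot: [3.14, -0.003, 0.0]
contact_force: [1.3, 1.0, -0.2]
opening: 0.0084
```

Run:
```python
from h import *
p,R,t,s=wrist();cv2.imwrite('pics/w23.png',cv2.resize(p['img'][90:300,150:400,::-1],None,fx=3,fy=2.8,interpolation=cv2.INTER_CUBIC))
plan(.521,-.336,.0808,0)
```

```text
pos [ 0.5218 -0.3361  0.0922] rot [ 3.14e+00 -2.00e-03  0.00e+00] toolmove mm [-0.8 -0.1 11.3] rotvec [ 0.002 -0.002  0.   ] t 35.87 open 0.0089 F [-0.5  1.  -0.2]
```

View pics/w23.png

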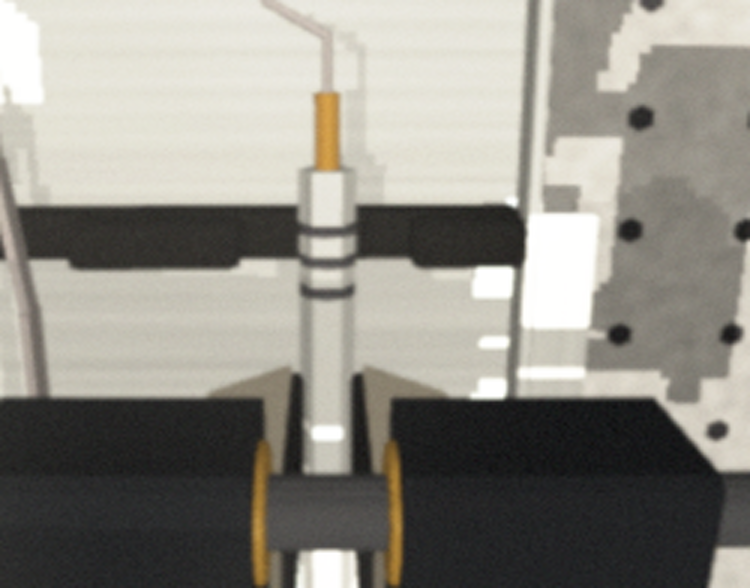

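The notch is at 240–413 (centre 326) and the probe at 327, so it is centred. I lower it.

Call:
apply_moves(
  motion=[
    {"offset":[-0.8,0,4],"rotation":[0.002,-0.002,0]},
    {"offset":[0,0,4.5],"rotation":[0,0,0]},
    {"offset":[0,0,2],"rotation":[0,0,0]},
    {"offset":[0,0,0.5],"rotation":[0,0,0]},
    {"offset":[0,0,0.5],"rotation":[0,0,0]},
  ],
)

```text
time: 36.28
tool_pos: [0.5212, -0.3367, 0.0806]
tool_rot: [3.141, -0.001, -0.0]
contact_force: [-1.6, 1.3, 8.3]
opening: 0.0085
```

Run:
```python
from h import *
plan(.521,-.336,.0808,0)
```

```text
pos [ 0.5212 -0.3367  0.0806] rot [ 3.141e+00 -1.000e-03 -0.000e+00] toolmove mm [-0.2 -0.7 -0.2] rotvec [ 0.    -0.001 -0.   ] t 36.28 open 0.0085 F [-1.6  1.3  8.3]
```

Contact force is 8 N. I release, rise and check everything.

Call:
apply_moves(
  motion=[
    {"offset":[0,0,0],"rotation":[0,0,0]},
    {"offset":[0,0,0],"rotation":[0,0,0]},
    {"offset":[0,0,0],"rotation":[0,0,0]},
    {"offset":[0,0,0],"rotation":[0,0,0]},
  ],
  grip=0.67,
)

```text
time: 36.62
tool_pos: [0.5215, -0.3369, 0.0811]
tool_rot: [3.14, -0.002, -0.0]
contact_force: [-0.0, -0.9, -0.4]
opening: 0.0287
```

Call:
apply_moves(
  motion=[
    {"offset":[0,0,-10],"rotation":[0,0,0]},
    {"offset":[0,0,-25],"rotation":[0,0,0]},
    {"offset":[0,0,-35],"rotation":[0,0,0]},
    {"offset":[-25,-15,-25],"rotation":[0,0,0]},
    {"offset":[-30,-30,-20],"rotation":[0,0,0]},
    {"offset":[-25,-30,-10],"rotation":[0,0,0]},
    {"offset":[-10,-10,-10],"rotation":[0,0,0]},
    {"offset":[0,0,0],"rotation":[0,0,0]},
    {"offset":[0,0,0],"rotation":[0,0,0]},
  ],
)

```text
time: 37.37
tool_pos: [0.43, -0.2513, 0.2243]
tool_rot: [3.137, -0.006, -0.001]
contact_force: [-0.5, -0.3, -0.6]
opening: 0.0305
```

Run:
```python
from h import *
p,R,t,s=wrist();cv2.imwrite('pics/w24.png',cv2.resize(p['img'][:,:,::-1],(800,600)))
cv2.imwrite('pics/w24o.png',ortho(p,R,t,.42,.63,-.40,-.14,.018,2500))
print(s['tool_pos'])
q=read_camera('scene');cv2.imwrite('pics/s24.png',cv2.resize(q['img'][70:290,80:380,::-1],None,fx=2.6,fy=2.6))
for pic in (p,q):
  for n in ["objective","large_box","large_nest","small_box","small_nest","screwdriver","tweezers","probe"]:
    for d in tip_of(n,pic)[:2]: print(n,[round(float(v),3) for v in d['location']],round(d['score'],2))
```

```text
[ 0.42999396 -0.25132844  0.22426551]
objective [0.535, 0.011, 0.004] 0.59
small_nest [0.273, -0.21, -0.003] 0.87
small_nest [0.444, -0.068, -0.002] 0.68
screwdriver [0.519, -0.208, 0.011] 0.92
tweezers [0.52, -0.27, 0.011] 0.8
probe [0.521, -0.268, -0.002] 0.69
probe [0.52, -0.338, 0.015] 0.57
objective [0.533, 0.012, -0.0] 0.43
large_box [0.625, -0.068, 0.001] 0.98
large_nest [0.622, -0.065, -0.001] 0.64
large_nest [0.625, -0.069, 0.001] 0.56
small_box [0.44, -0.068, 0.008] 0.57
small_nest [0.446, -0.065, 0.002] 0.64
small_nest [0.337, -0.11, -0.002] 0.55
screwdriver [0.522, -0.209, 0.01] 0.55
tweezers [0.526, -0.27, 0.013] 0.67
probe [0.534, 0.479, 0.001] 0.52
probe [0.521, -0.335, 0.012] 0.41
```

View pics/w24.png

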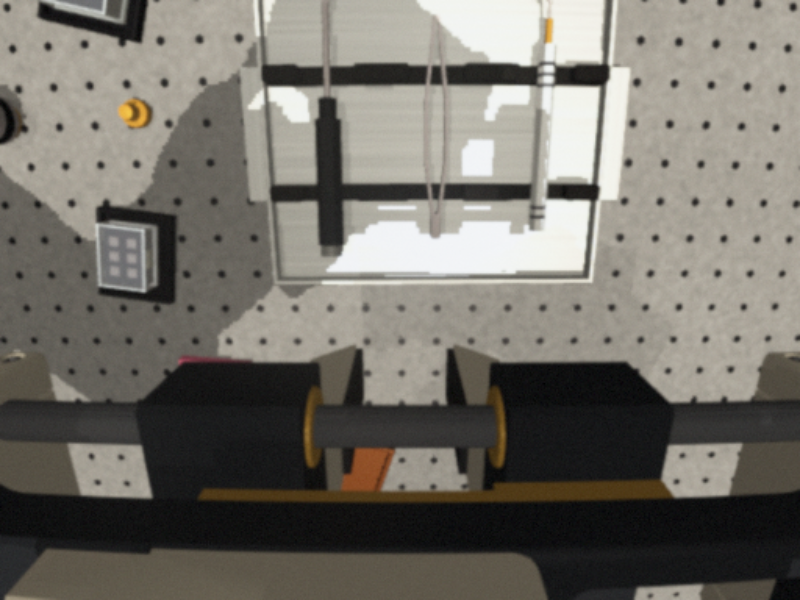

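View pics/s24.png

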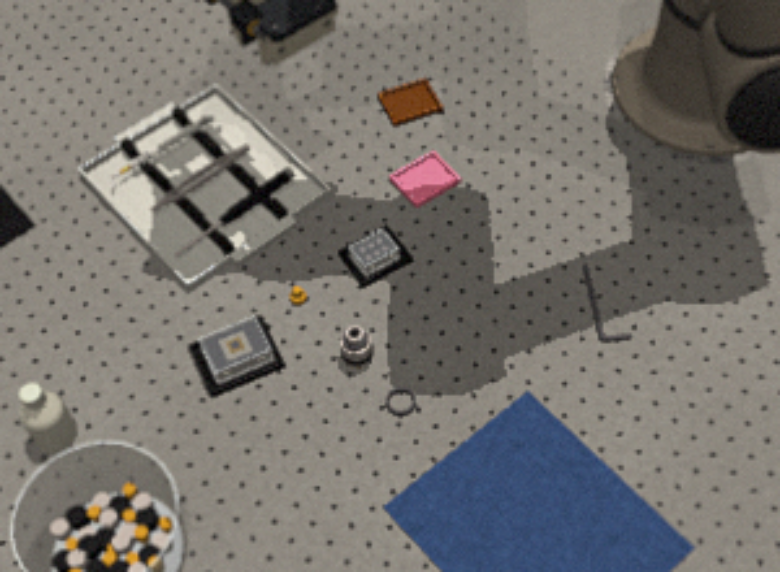

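All five objects are in place: the boxes are seated in the black nests at (235,350) and (375,255) in the scene crop, the three tools lie in their notches, and the objective stands at (356,345).

```bash
python3 -c "
from cell import *
print(hand_in())"
```

```text
the job is handed in; nothing more can be done
None
```

The bench is set up and I handed the job in with the robot clock at about 37 s of the allowed 120 s. `hand_in` gives no verdict, so the result rests on my own checks.

- **Boxes:** Both chip boxes sit flat in the black nests of their own size. They look centred in the wrist pictures taken just after release.
- **Tools:** The screwdriver, tweezers and probe lie in the left, middle and right notches. The networks place their origins at about y = -0.208, -0.270 and -0.337 m and x ≈ 0.52 m. I measured the tray centre at (0.521, -0.271), which puts them within about 3 mm across. The scene camera put the tweezers about 5 mm off lengthwise. All are within the allowed limits.
- **Objective:** It stands upright at about (0.534, 0.012) m, against (0.535, 0.014) at the start, so it did not move within the measurement error.
- **Gripper:** It is open, empty and clear of everything.

**Disagreements and retries:**
- The first attempt to grip the large box drifted high and the second closed too low. I regripped it before lifting.
- In the last pictures the networks also gave a probe detection at the tweezers' place and one at the turquoise look-alike.
- One scene-camera reading put the small box about 8 mm above the table and 6 mm off its nest centre. The 2.4 N contact I felt on setting it down and the close-up picture show it seated on the nest floor.

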